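# Fill two battery packs from the mixed stock

## Robot

A 6-joint arm with a two-finger parallel gripper is mounted at the origin on the work surface. World frame = base frame: x ahead of the robot, y to its left, z up, the work surface at z = 0. Lengths are in m, angles in degrees, forces in N, time in s.
With the tool pointing down it reaches from about 0.4 to 0.825 m from the base axis. Payload 7 kg.
Tool frame: the origin (TCP) lies where the fingers leave the gripper's body, on its centre line; the fingertips stand 66 mm ahead of it and the grasp point (between the pads) lies 47 mm ahead of it; z points along the fingers, y is the direction in which the jaws open and shut (so a half turn about z gives the same grasp; the last joint's range is limited). The gripper opens to 88 mm and grips with 3 to 60 N. Pads are 19 mm wide; open, the fingers measure 130 mm over their backs; the gripper's body (78 mm by 193 mm) begins 47 mm behind the grasp point.
Start: joints at [92.71, 20.546, 0.682, 0, -70.136, -16.507], TCP at [0.161, 0.655, 0.292] pointing down, gripper open.
Joint ranges: [-176.03, 176.03], [-82.01, 121.73], [-58.28, 71.71], [-173.87, 95.51], [-174.79, -0.11], [-173.66, 173.66]. Speed limits (degrees/s): [136.94, 136.94, 172.46, 180, 180, 180].

## Interface

Orientations are given as [roll, pitch, yaw] about the fixed x, y, z axes, in that order (R = Rz(yaw) Ry(pitch) Rx(roll)).
In Python, from plant import get_obs, snapshot, close_job gives the robot as it stands.
- The arm moves only by the tool play_rows, never from a script. Its argument "series" is a list of rows, each a list of 5 numbers: the opening in per cent of the stroke, from 0 (shut) to 100 (fully open), then the shift along the tool's x, y, z in m, then the turn about the tool's z in degrees. In form: [[jaw, dx, dy, dz, spin], ...]. A call has 1 to 10 rows; each row is the pose to reach, as a shift and turn from the pose commanded when the call began, along the tool's axes at that moment; what a row does not reach only later rows make up. A row lasts 1/10 s, in which the tool goes at most 50 mm and 8.59 degrees, less where a joint would pass 70% of its speed; a pose out of reach is approached as far as the arm can. A call with a gripper value outside its range is refused whole. The fingers move at their own pace and stop on an object; the grip force is fixed at half the most. Time passes only in rows, so rows that repeat a pose let the fingers close. It gives the time, the measured TCP pose, the force and the opening at its end, in the units of the state.
- get_obs(): the state, without advancing time (a new reading comes with each control period).
- snapshot(name): name is "scene" or "top" or "wrist"; returns a dict with "frame" (420x560x3 uint8, red, green, blue), "z_map" (420x560 float32, m along the optical axis (not along the pixel's ray), 0 where there is no reading), "mtx" (3x3 intrinsics, pixels), "D" ([k1, k2, p1, p2, k3] as OpenCV has them; the pictures are not rectified), "camera_from_world" (4x4, takes a point from world to camera coordinates); the wrist camera has in their place "tool_from_camera" (4x4, takes a point from camera to tool coordinates, whose origin is the TCP and whose axes are the flange's). Camera axes: x right, y up, looking along -z (the intrinsics and any distortion apply to the point x, -y, -z); pixel columns grow to the right and rows downward; lengths in m; the calibration is good to about 2 mm. A picture is of the moment at which its call begins: read the wrist's pose just before it.
- close_job(): hands the job in, once; it reports no verdict.
The state is a dict: "clock": time; "joint_pos": joint angles; "qvel": joint speeds; "tau": joint torques, N m; "tool_pos": TCP position; "orientation": TCP orientation; "force": force on the tool from outside, world axes, zero at the start; "moment": the same for the moment, N m; "opening": finger opening in m.
Only numpy, scipy, OpenCV 4.12 (cv2) and the standard library are available. Lean on these libraries where they do the work, as an engineer would, in place of code of your own. Each camera call takes 0.05 s, during which the arm holds its last target.

## Task

Make up the two battery packs. Long black pack: slide the blue cell block in from the open bay under the cover, then the white block behind it so that it pushes the blue one up against the closed end and both are fully home, and lay the protection board (green with aluminium fins) flat in the open bay, lengthwise. Short grey shell: seat the yellow cell block in the long pocket, lengthwise, and the charge-port module (black with the orange ring) squarely in the small pocket; leave the red block, the screw bin and the mouse where they are.

Things in the scene. Friction and masses are not known exactly. Their poses are not given: they have to be found in the camera images.
- blue_block: Blue-wrapped cell block: four cylindrical cells (2 x 2) lying along x in black end frames; outer box 70 (x) x 40 (y) x 40 (z) mm, 0.19 kg, loose, standing on the bench. Origin: centre of its underside, z up, x along its length; its two ends are alike. First into the long pack.
- white_block: White-wrapped cell block with brass terminal tabs on top: four cylindrical cells (2 x 2) lying along x in black end frames; outer box 70 (x) x 40 (y) x 40 (z) mm, 0.19 kg, loose, standing on the bench. Origin: centre of its underside, z up, x along its length; its two ends are alike. Second into the long pack (its terminals meet the board).
- yellow_block: Yellow-wrapped cell block: four cylindrical cells (2 x 2) lying along x in black end frames; outer box 70 (x) x 40 (y) x 40 (z) mm, 0.19 kg, loose, standing on the bench. Origin: centre of its underside, z up, x along its length; its two ends are alike. For the long pocket of the short shell.
- board: Protection board: green circuit board on a black base with aluminium fins on top; outer box 60 (x) x 38 (y) x 28 (z) mm, 0.08 kg, loose. Origin: centre of its underside, z up, x along its length; either end may lead.
- port: Charge-port module: black block with an orange ring on top; 42 (x) x 36 (y) x 28 (z) mm, 0.06 kg, loose. Origin: centre of its underside, z up, x along its length; it may sit in its pocket any way round.
- long_pack: Long black housing, orange closed end, fixed. Origin: bench, under the bay's centre; x to closed end. In mm: floor 4 above bench; open bay (pale liner) x -55..55, 56 wide, rims 3 thick, tops 12 above bench, narrowing from x 55 to 46 wide at x 80: mouth of a roofed tube (44 high inside, top 51 above bench), closed at x 216. Home: blue x 181, white x 111 (rear 4 outside mouth). Push: few N.
- short_shell: Short grey half-shell with pale pocket liners, fixed to the bench, open above. Origin: on the bench under the centre of its long pocket; x along the shell. Floor 4 mm above the bench, rims and divider 12 mm above the bench. Long pocket: x -45 to +45 mm; small pocket: x 49 to 109 mm (centre x = 79 mm); both 56 mm wide inside. Rims 3 mm thick, ends 6 mm.
- red_block: Red-wrapped cell block of the same size and build as the others, a faulty return standing loose among the stock: leave it alone. Origin: centre of its underside, x along its length.
- screw_bin: Red open bin of screws, 140 (x) x 100 (y) x 55 (z) mm, 0.6 kg, loose: leave it alone. Origin: centre of its underside.
- mouse: Black computer mouse, 105 x 60 x 31 mm, loose: leave it alone. Origin: centre of its underside.
Things that resemble listed ones, but are neither listed nor needed, are in the scene too. What is shaped like the white_block but pink is not meant.

How it is judged:
By the outcome, as a careful person would: the job done as asked, in the order asked, and still so for the second after the job is handed in, with the robot touching nothing.
It also fails if it takes over 136 s, if anything falls off the work surface, if the arm or the gripper's body presses on something with over 40 N, if the wrist force passes 120 N, or if a joint passes its speed limit or range.

## Working session

There is one attempt and no reset: what is moved stays moved. The work goes in short steps, Python scripts to look and compute and a tool call to move; the robot and the scene stay as the last step left them, time stands still between calls to the robot, and variables do not carry over. Pictures are saved under pics/ and viewed, and the job is handed in when it is done.

Besides the shell and the picture viewer there is one more tool, called after "Emit:" as a command line: name --pt "numbers of a row" for each row, then --argument value for the rest. play_rows: Moves the arm, as the interface text tells. Its arguments: {"type":"object","properties":{"series":{"type":"array"}},"required":["series"]}

```bash
ls; mkdir -p pics; cat > h.py <<'E'
import numpy as np, cv2
from plant import get_obs, snapshot, close_job
from scipy.spatial.transform import Rotation as R
def obsline():
    o=get_obs(); print({k:np.round(o[k],4).tolist() for k in ['clock','joint_pos','tool_pos','orientation','force','opening']}); return o
def tool_T(o):
    T=np.eye(4); T[:3,:3]=R.from_euler('xyz',o['orientation'],degrees=True).as_matrix(); T[:3,3]=o['tool_pos']; return T
def grab(name):
    o=get_obs(); s=snapshot(name)
    if name=='wrist': s['w_c']=tool_T(o)@np.array(s['tool_from_camera'])
    else: s['w_c']=np.linalg.inv(np.array(s['camera_from_world']))
    return s
def cloud(s):
    h,w=s['z_map'].shape
    uv=np.stack(np.meshgrid(np.arange(w),np.arange(h)),-1).reshape(-1,1,2).astype(np.float64)
    n=cv2.undistortPoints(uv,np.array(s['mtx'],float),np.array(s['D'],float)).reshape(h,w,2)
    z=s['z_map'].astype(float)
    P=np.stack([n[...,0]*z,-n[...,1]*z,-z],-1)
    W=P@s['w_c'][:3,:3].T+s['w_c'][:3,3]
    W[z==0]=np.nan
    return W
def save(s,fn,scale=1):
    im=cv2.cvtColor(s['frame'],cv2.COLOR_RGB2BGR)
    if scale!=1: im=cv2.resize(im,None,fx=scale,fy=scale)
    cv2.imwrite(fn,im)
E
python3 - <<'E'
from h import *
obsline()
for n in ['scene','top','wrist']:
    s=grab(n); save(s,f'pics/{n}0.png',1.4)
    np.savez(f'{n}0.npz',**{k:np.array(v) for k,v in s.items()})
    print(n,s['mtx'],s['w_c'][:3])
obsline()
E
```

```text
pics
{'clock': 0.0, 'joint_pos': [92.7104, 20.5912, 0.6321, -0.021, -70.1347, -16.5069], 'tool_pos': [0.1609, 0.6551, 0.2912], 'orientation': [179.9044, -0.0077, -13.8036], 'force': [0.6303, 0.5673, -0.3206], 'opening': 0.0874}
scene [[471.75237704   0.         280.27468676]
 [  0.         471.75237704 207.98523271]
 [  0.           0.           1.        ]] [[-0.86325299 -0.26529039  0.429436    1.13281032]
 [ 0.50474092 -0.46303291  0.7285857   1.04501782]
 [ 0.00555622  0.84570771  0.53361746  0.8231284 ]]
top [[442.50217724   0.         285.44708542]
 [  0.         442.50217724 214.08764252]
 [  0.           0.           1.        ]] [[-0.01105935  0.98500859 -0.17215042  0.29298643]
 [-0.99993179 -0.01154081 -0.00179612  0.00270331]
 [-0.00375594  0.17211881  0.98506904  1.39352069]]
wrist [[333.6238962    0.         283.74176721]
 [  0.         333.6238962  208.74601435]
 [  0.           0.           1.        ]] [[-0.23701385  0.93185802  0.27470906  0.23455914]
 [-0.9715043  -0.22791077 -0.06508521  0.63758804]
 [ 0.00195898 -0.28230713  0.95932208  0.38490324]]
{'clock': 0.15, 'joint_pos': [92.7106, 20.5782, 0.645, -0.0145, -70.1351, -16.5077], 'tool_pos': [0.1609, 0.6552, 0.2915], 'orientation': [179.9306, -0.0063, -13.802], 'force': [-0.5701, 0.4597, 0.2131], 'opening': 0.0874}
```

View pics/top0.png

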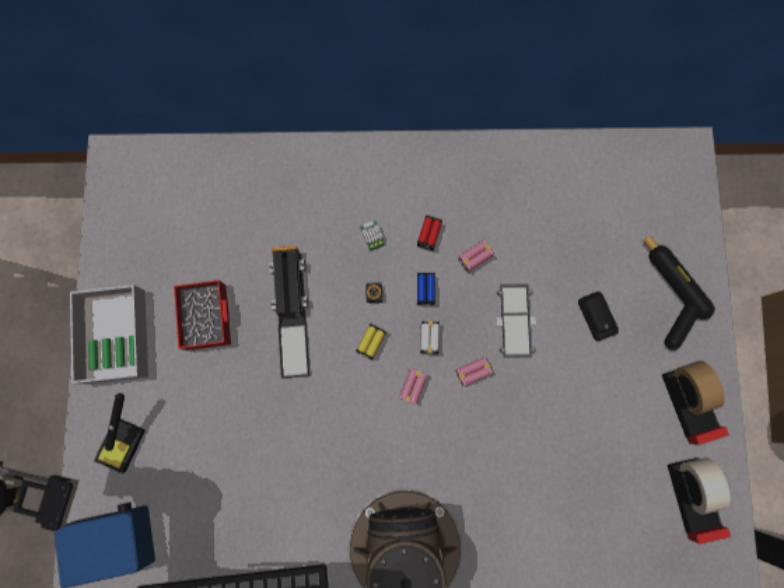

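View pics/scene0.png

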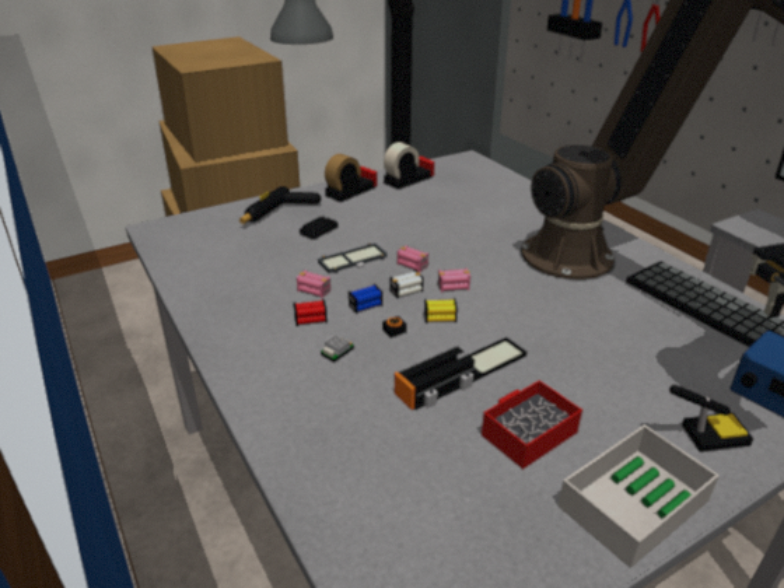

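View pics/wrist0.png

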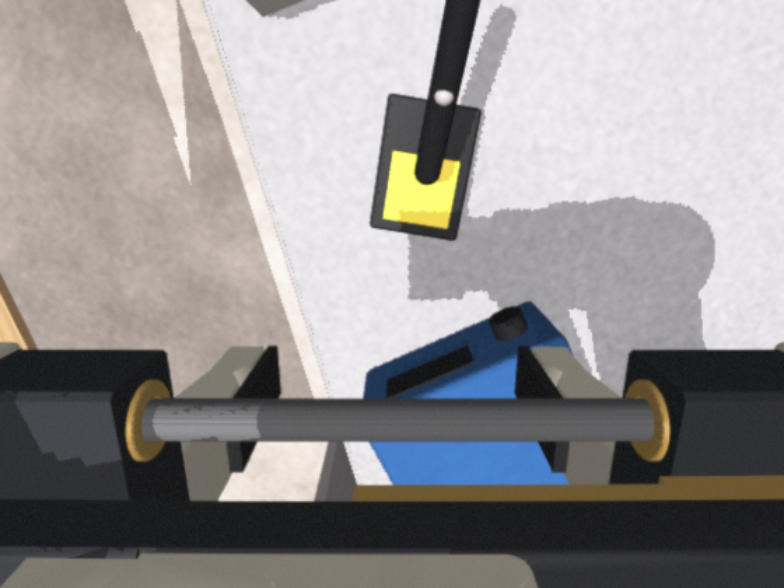

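```bash
cat > seg.py <<'E'
from h import *
def load(n):
    d=np.load(n+'0.npz'); return {k:d[k] for k in d}
if __name__=='__main__':
    s=load('top'); W=cloud(s)
    def at(u,v): return W[int(round(v/1.4)),int(round(u/1.4))]
    for nm,u,v in [('bench',450,450),('bench2',330,210),('blue',427,288),('white',429,338),('yellow',371,342),('board',372,236),('port',374,293),('red',430,233),('pack bay',294,352),('cover',287,280),('orange',285,250),('lp',516,337),('sp',516,300),('bin',205,315),('mouse',598,316),('bench r',560,400)]:
        print(nm,np.round(at(u,v),4))
    # height segmentation
    valid=np.isfinite(W[...,2])
    # crops
    im=cv2.cvtColor(s['frame'],cv2.COLOR_RGB2BGR)
    c=im[150:300,190:400]; cv2.imwrite('pics/topcrop.png',cv2.resize(c,None,fx=3.8,fy=3.8,interpolation=cv2.INTER_CUBIC))
    s2=load('scene'); im=cv2.cvtColor(s2['frame'],cv2.COLOR_RGB2BGR)
    c=im[160:300,200:390]; cv2.imwrite('pics/scenecrop.png',cv2.resize(c,None,fx=4,fy=4,interpolation=cv2.INTER_CUBIC))
E
python3 seg.py
```

```text
bench [ 0.2026 -0.0999  0.0028]
bench2 [ 0.7529  0.1655 -0.003 ]
blue [ 0.5548 -0.0561  0.038 ]
white [ 0.445  -0.0571  0.039 ]
yellow [0.4377 0.0692 0.0343]
board [0.6823 0.0662 0.0142]
port [0.549  0.063  0.0252]
red [ 0.6851 -0.0651  0.0335]
pack bay [0.4204 0.243  0.0083]
cover [0.5848 0.2628 0.0037]
orange [0.642  0.2586 0.0506]
lp [ 0.4469 -0.2577  0.0014]
sp [ 0.5335 -0.2615  0.0008]
bin [0.5014 0.4395 0.033 ]
mouse [ 0.4884 -0.4343  0.031 ]
bench r [ 0.3056 -0.3477  0.0014]
```

View pics/topcrop.png

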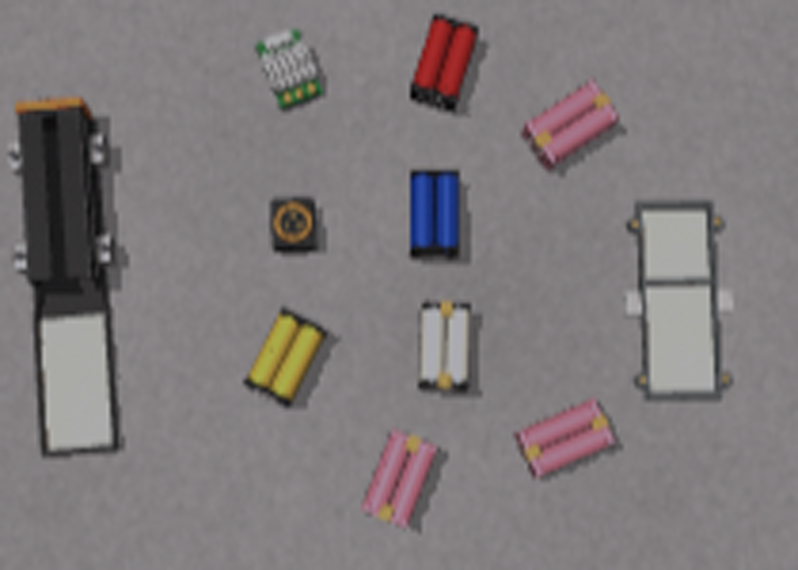

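View pics/scenecrop.png

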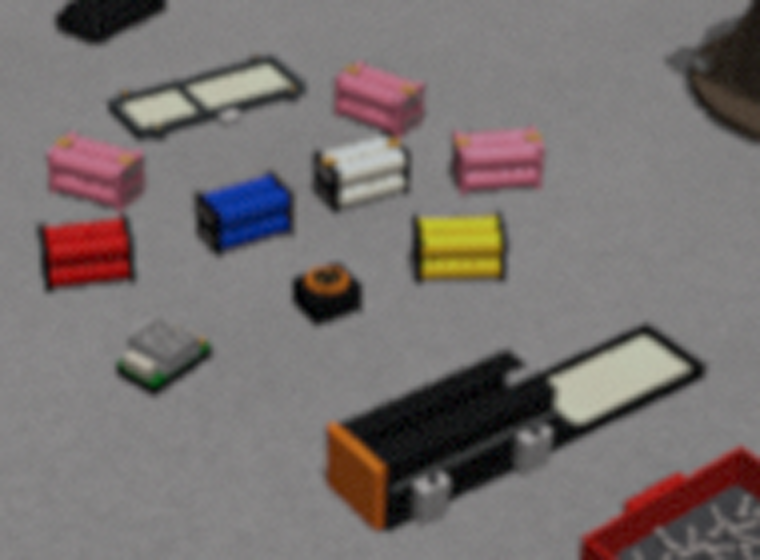

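```bash
cat > meas.py <<'E'
from h import *
def colmask(rgb,name):
    hsv=cv2.cvtColor(rgb,cv2.COLOR_RGB2HSV).astype(int); h,s,v=hsv[...,0],hsv[...,1],hsv[...,2]
    return {'blue':(h>105)&(h<130)&(s>150)&(v>60),'yellow':(h>20)&(h<35)&(s>130)&(v>90),
     'red':((h<6)|(h>174))&(s>180)&(v>80),'green':(h>45)&(h<85)&(s>120)}[name]
def rect(P):
    (c,sz,a)=cv2.minAreaRect((P[:,:2]*1000).astype(np.float32))
    if sz[0]<sz[1]: sz=sz[::-1]; a+=90
    a=(a+90)%180-90
    return np.round(c,1),np.round(sz,1),round(a,1)
def near(W,c,r,zlo,zhi):
    return (np.hypot(W[...,0]-c[0],W[...,1]-c[1])<r)&(W[...,2]>zlo)&(W[...,2]<zhi)
E
python3 - <<'E'
from meas import *
from seg import load
for cam in ['top','scene']:
    s=load(cam);W=cloud(s)
    for n,c,r,zl,zh in [('blue',(.55,-.055),.055,.03,.05),('white',(.445,-.057),.052,.03,.05),('yellow',(.437,.069),.05,.03,.05),('board',(.682,.066),.05,.009,.04),('port',(.549,.063),.04,.018,.04),('red',(.685,-.065),.05,.03,.05),('orange/roof',(.58,.26),.15,.04,.07),('shell',(.48,-.26),.13,.007,.02),('bay',(.42,.243),.09,.007,.02)]:
        m=near(W,c,r,zl,zh); P=W[m]
        if len(P)>10:print(cam,n,len(P),*rect(P),np.round(np.median(P[:,2]),4))
E
```

```text
top blue 264 [556.4 -53.2] [67.7 37.9] -0.9 0.0379
top white 286 [445.2 -59.1] [69.1 39.9] -2.0 0.0382
top yellow 277 [438.5  70.7] [69.  39.1] -27.2 0.0379
top board 206 [685.8  67.3] [60.5 37.9] 21.4 0.0166
top port 148 [550.8  64.7] [42. 35.] -0.1 0.026
top red 260 [685.9 -63.1] [70.2 39.7] -18.0 0.0382
top orange/roof 740 [573.3 319.5] [177.9 151.4] -86.3 0.0505
top shell 417 [ 491.6 -257.6] [221.1 220.3] -57.9 0.0095
top bay 241 [424.4 271.9] [165.9 117.9] 3.1 0.0092
scene blue 210 [557.3 -49.3] [71.2 41.2] -3.0 0.0406
scene white 196 [445.8 -57.3] [71.  41.9] -4.7 0.0414
scene yellow 222 [440.1  74. ] [68.9 41. ] -27.3 0.0408
scene board 263 [686.5  66.9] [64.4 43. ] 20.6 0.0234
scene port 148 [550.2  63.8] [43.4 40.4] 4.2 0.0285
scene red 227 [687.  -61.4] [69.9 44.6] -14.9 0.041
scene orange/roof 966 [571.7 319.2] [179.9 152.7] -86.1 0.0532
scene shell 461 [ 486.5 -219.7] [233.4 157.8] -0.2 0.0101
scene bay 478 [432.3 236.9] [150.   89.7] 9.4 0.0095
```

```bash
cat >> h.py <<'E'
def goal(x,y,z,yaw,o=None):
    """print shift in tool axes and spin to reach a tool-down pose"""
    o=o or get_obs(); T=tool_T(o); d=T[:3,:3].T@(np.array([x,y,z])-T[:3,3])
    cur=np.degrees(np.arctan2(T[1,0],T[0,0])); sp=-((yaw-cur+180)%360-180)
    dist=np.linalg.norm(d); print('shift',np.round(d,4).tolist(),'spin',round(sp,2),'rows>=',max(dist/.05,abs(sp)/8.59).round(1),'t',round(o['clock'],2),'F',np.round(o['force'],1),'op',round(o['opening'],4))
E
python3 - <<'E'
from h import *
goal(.44,.12,.33,0)
E
```

```text
shift [0.3987, 0.4532, -0.0379] spin -13.8 rows>= 12.1 t 0.15 F [-0.6  0.5  0.2] op 0.0874
```

Emit:
play_rows --pt "100 0.4 0.453 -0.038 -13.8" --pt "100 0.4 0.453 -0.038 -13.8" --pt "100 0.4 0.453 -0.038 -13.8" --pt "100 0.4 0.453 -0.038 -13.8" --pt "100 0.4 0.453 -0.038 -13.8" --pt "100 0.4 0.453 -0.038 -13.8" --pt "100 0.4 0.453 -0.038 -13.8" --pt "100 0.4 0.453 -0.038 -13.8" --pt "100 0.4 0.453 -0.038 -13.8" --pt "100 0.4 0.453 -0.038 -13.8"

```text
clock: 1.15
tool_pos: [0.3928, 0.2115, 0.3239]
orientation: [-180.0, -0.0, 0.0]
force: [1.8, 0.8, -0.8]
opening: 0.0878
```

```bash
python3 - <<'E'
from h import *
obsline(); goal(.44,.12,.33,0)
E
```

```text
{'clock': 1.15, 'joint_pos': [53.7563, -2.9855, -23.603, -0.0045, -69.3405, 36.2834], 'tool_pos': [0.3928, 0.2115, 0.3239], 'orientation': [-179.9636, -0.0215, 0.0381], 'force': [1.8008, 0.8014, -0.8492], 'opening': 0.0878}
shift [0.0471, 0.0915, -0.0062] spin 0.04 rows>= 2.1 t 1.15 F [ 1.8  0.8 -0.8] op 0.0878
```

Emit:
play_rows --pt "100 0.047 0.09 -0.006 0" --pt "100 0.047 0.09 -0.006 0" --pt "100 0.047 0.09 -0.006 0" --pt "100 0.047 0.09 -0.006 0"

```text
clock: 1.55
tool_pos: [0.4399, 0.1221, 0.3294]
orientation: [180.0, 0.0, -0.2]
force: [0.0, 0.5, -0.5]
opening: 0.0878
```

```bash
python3 - <<'E'
from meas import *
obsline()
s=grab('wrist'); save(s,'pics/w1.png',1.4)
np.savez('w1.npz',**{k:np.array(v) for k,v in s.items()})
W=cloud(s)
for n,c,r,zl,zh in [('blue',(.55,-.055),.055,.03,.05),('white',(.445,-.057),.052,.03,.05),('yellow',(.437,.069),.05,.03,.05),('port',(.549,.063),.04,.018,.04)]:
    m=near(W,c,r,zl,zh); P=W[m]
    if len(P)>10:print(n,len(P),*rect(P),np.round(np.median(P[:,2]),4))
E
```

```text
{'clock': 1.55, 'joint_pos': [40.3483, -2.0443, -21.9907, -0.0094, -70.0666, 49.4426], 'tool_pos': [0.4399, 0.1221, 0.3294], 'orientation': [179.9983, 0.0156, -0.2124], 'force': [0.0464, 0.5004, -0.5403], 'opening': 0.0878}
blue 2600 [556.8 -52.9] [69.2 40.8] -1.6 0.0397
white 2066 [446.9 -59.5] [69.8 40.3] -2.4 0.0398
yellow 1966 [439.3  70.7] [69.5 39.7] -26.9 0.0396
port 1272 [550.8  63.8] [41.1 36.3] 0.4 0.0274
```

View pics/w1.png

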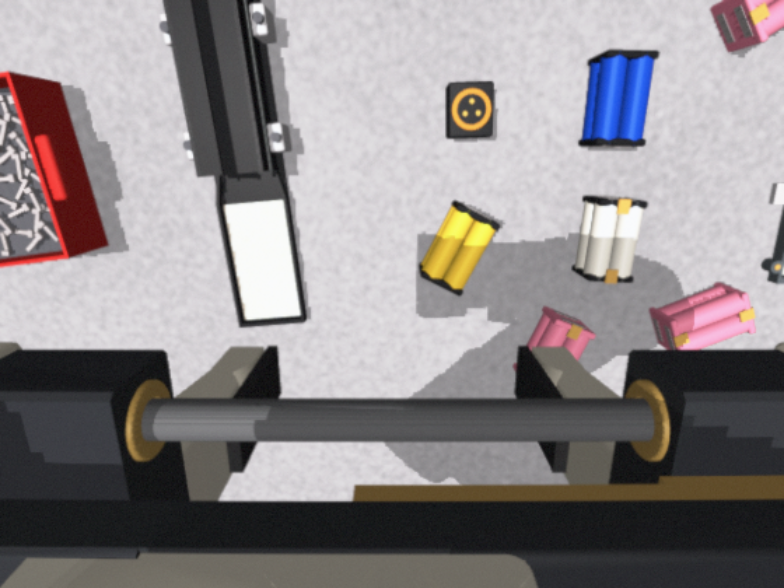

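```bash
cat > pk.py <<'E'
from meas import *
d=np.load('w1.npz'); s={k:d[k] for k in d}; W=cloud(s)
inb=(W[...,0]>.32)&(W[...,0]<.75)&(W[...,1]>.18)&(W[...,1]<.32)
v=s['frame'].astype(int).min(-1)
for n,m in [('floor',inb&(W[...,2]>.001)&(W[...,2]<.007)&(v>200)&(W[...,0]<.48)),
            ('rim',inb&(W[...,2]>.009)&(W[...,2]<.015)&(W[...,0]<.46)),('roof',inb&(W[...,2]>.047)&(W[...,2]<.056))]:
    # biggest comp
    k,l,st,_=cv2.connectedComponentsWithStats(m.astype(np.uint8)); i=1+np.argmax(st[1:,4]); P=W[l==i]
    print(n,m.sum(),len(P),*rect(P),np.round(np.median(P[:,2]),4), np.round(P.min(0),4),np.round(P.max(0),4))
    b=cv2.boxPoints(cv2.minAreaRect((P[:,:2]*1000).astype(np.float32))); print(np.round(b,1).tolist())
E
python3 pk.py
python3 - <<'E'
import cv2
im=cv2.imread('pics/w1.png')[0:330,140:310]; cv2.imwrite('pics/w1p.png',cv2.resize(im,None,fx=1.8,fy=1.8,interpolation=cv2.INTER_CUBIC))
E
```

```text
floor 6153 3267 [422.2 245.3] [108.4  52.6] 4.9 0.0052 [0.3667 0.2152 0.0024] [0.4776 0.2754 0.007 ]
[[366.0, 266.8999938964844], [370.5, 214.39999389648438], [478.5, 223.6999969482422], [474.0, 276.1000061035156]]
rim 622 622 [412.9 244.5] [98.8 63. ] 4.7 0.0125 [0.3616 0.2094 0.009 ] [0.4599 0.2786 0.015 ]
[[361.1000061035156, 271.79998779296875], [366.29998779296875, 209.10000610351562], [464.79998779296875, 217.1999969482422], [459.6000061035156, 280.0]]
roof 5095 2557 [561.4 272.3] [122.6  21.5] 5.2 0.0519 [0.5001 0.2569 0.048 ] [0.6218 0.2874 0.0546]
[[499.3999938964844, 277.5], [501.29998779296875, 256.1000061035156], [623.4000244140625, 267.1000061035156], [621.4000244140625, 288.5]]
```

View pics/w1p.png

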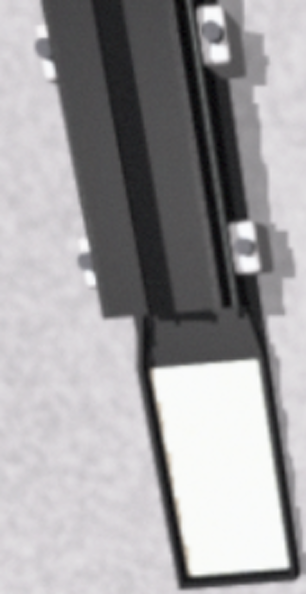

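```bash
cat >> pk.py <<'E'
print('--')
a=np.radians(4.9); c=np.array([.422,.2453]); X=(W[...,:2]-c)@np.array([[np.cos(a),-np.sin(a)],[np.sin(a),np.cos(a)]])
for lo,hi in [(.09,.12),(.12,.16),(.16,.2)]:
    m=(X[...,0]>lo)&(X[...,0]<hi)&(abs(X[...,1])<.04)&(W[...,2]>.048)&(W[...,2]<.055)
    y=X[...,1][m]*1000; print(lo,np.histogram(y,bins=np.arange(-40,41,2))[0])
goal(.537,-.052,.16,-1.6)
E
python3 pk.py | sed -n '/--/,$p'
```

```text
--
0.09 [ 0  0  0  0  0  0 55 60 52 55 62 51 59 55 55 55 28  0  0  0  0  0 61 52
 50 54 59 56 52 53 53 57 34  0  0  0  0  0  0  0]
0.12 [ 0  0  0  0  0  0 85 79 79 82 84 79 82 79 74 83 44  0  0  0  0  0 79 75
 86 80 78 78 81 80 79 77 52  0  0  0  0  0  0  0]
0.16 [ 0  0  0  0  0  0 83 91 79 83 86 84 93 82 88 87 51  0  0  0  0  0 75 83
 87 92 82 88 87 89 93 82 42  0  0  0  0  0  0  0]
shift [0.0979, 0.1749, 0.1693] spin 1.5 rows>= 5.2 t 1.6 F [-0.5 -0.3 -0.1] op 0.0878
```

Emit:
play_rows --pt "100 0.098 0.175 0.169 1.5" --pt "100 0.098 0.175 0.169 1.5" --pt "100 0.098 0.175 0.169 1.5" --pt "100 0.098 0.175 0.169 1.5" --pt "100 0.098 0.175 0.169 1.5" --pt "100 0.098 0.175 0.169 1.5" --pt "100 0.098 0.175 0.169 1.5" --pt "100 0.098 0.175 0.169 1.5"

```text
clock: 2.4
tool_pos: [0.5377, -0.0501, 0.161]
orientation: [180.0, -0.0, -1.4]
force: [0.3, 0.6, -0.1]
opening: 0.0875
```

```bash
python3 - <<'E'
from h import *
s=grab('wrist'); save(s,'pics/w2.png',1)
goal(.539,-.0525,.077,-1.6)
E
```

```text
shift [0.0011, 0.0026, 0.0846] spin 0.22 rows>= 1.7 t 2.45 F [ 0.2  1.  -0.1] op 0.0876
```

View pics/w2.png

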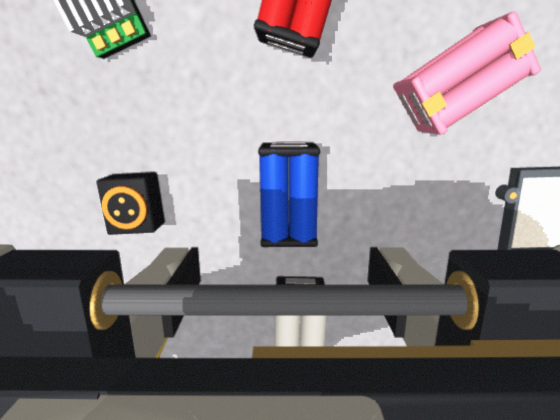

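Emit:
play_rows --pt "100 0.001 0.003 0.045 0.2" --pt "100 0.001 0.003 0.07 0.2" --pt "100 0.001 0.003 0.085 0.2" --pt "100 0.001 0.003 0.085 0.2" --pt "40 0.001 0.003 0.085 0.2" --pt "30 0.001 0.003 0.085 0.2" --pt "30 0.001 0.003 0.085 0.2" --pt "30 0.001 0.003 0.085 0.2" --pt "30 0.001 0.003 0.085 0.2" --pt "30 0.001 0.003 0.085 0.2"

```text
clock: 3.45
tool_pos: [0.5386, -0.0546, 0.0758]
orientation: [-180.0, -0.0, -1.7]
force: [-0.7, 0.1, 0.1]
opening: 0.0453
```

```bash
python3 - <<'E'
from h import *
obsline(); goal(.539,-.0525,.077,-1.6)
E
```

```text
{'clock': 3.45, 'joint_pos': [14.9608, 21.9497, -30.7097, 0.0018, -37.3185, 73.3311], 'tool_pos': [0.5386, -0.0546, 0.0758], 'orientation': [-179.9947, -0.0214, -1.7067], 'force': [-0.7065, 0.0553, 0.1168], 'opening': 0.0453}
shift [0.0004, -0.0021, -0.0012] spin -0.11 rows>= 0.0 t 3.45 F [-0.7  0.1  0.1] op 0.0453
```

Emit:
play_rows --pt "15 0 -0.0015 0 0" --pt "15 0 -0.0015 0 0" --pt "15 0 -0.0015 0 0" --pt "15 0 -0.0015 0 0"

```text
clock: 3.85
tool_pos: [0.5385, -0.0531, 0.0756]
orientation: [180.0, 0.0, -1.7]
force: [-0.8, -0.6, 2.6]
opening: 0.0398
```

Emit:
play_rows --pt "0 0 0 -0.03 0" --pt "0 0 0 -0.064 0" --pt "0 -0.05 -0.1 -0.064 -6.6" --pt "0 -0.14 -0.295 -0.064 -6.6" --pt "0 -0.14 -0.295 -0.064 -6.6" --pt "0 -0.14 -0.295 -0.064 -6.6" --pt "0 -0.14 -0.295 -0.064 -6.6" --pt "0 -0.14 -0.295 -0.064 -6.6" --pt "0 -0.14 -0.295 -0.064 -6.6" --pt "0 -0.14 -0.295 -0.064 -6.6"

```text
clock: 4.85
tool_pos: [0.4063, 0.249, 0.1395]
orientation: [-180.0, -0.0, 5.1]
force: [0.1, -0.4, -0.9]
opening: 0.0395
```

```bash
cat >> h.py <<'E'
PC=np.array([.4221,.2446]); PA=4.9
def pw(x,y,C=None,A=None):
    C=PC if C is None else C; a=np.radians(PA if A is None else A)
    return C+np.array([x*np.cos(a)-y*np.sin(a),x*np.sin(a)+y*np.cos(a)])
def wp(p,C=None,A=None):
    C=PC if C is None else C; a=np.radians(PA if A is None else A); d=np.array(p)[:2]-C
    return np.array([d[0]*np.cos(a)+d[1]*np.sin(a),-d[0]*np.sin(a)+d[1]*np.cos(a)])
E
python3 - <<'E'
from h import *
o=obsline(); goal(*pw(-.028,0),.14,4.9); print(wp(o['tool_pos']))
E
```

```text
{'clock': 4.85, 'joint_pos': [55.2326, 11.2552, -35.344, -0.0108, -43.3495, 39.9113], 'tool_pos': [0.4063, 0.249, 0.1395], 'orientation': [-179.9558, -0.0273, 5.136], 'force': [0.0638, -0.4109, -0.9171], 'opening': 0.0395}
shift [-0.0126, 0.0057, -0.0005] spin 0.24 rows>= 0.3 t 4.85 F [ 0.1 -0.4 -0.9] op 0.0395
[-0.01539359  0.00572294]
```

Emit:
play_rows --pt "0 -0.012 0.006 0 0.2" --pt "0 -0.012 0.006 0.02 0.2" --pt "0 -0.012 0.006 0.04 0.2" --pt "0 -0.012 0.006 0.04 0.2" --pt "0 -0.012 0.006 0.04 0.2"

```text
clock: 5.35
tool_pos: [0.3957, 0.2378, 0.0996]
orientation: [179.9, 0.1, 4.6]
force: [0.1, -0.7, -0.6]
opening: 0.0397
```

```bash
python3 - <<'E'
from meas import *
o=obsline(); s=grab('wrist'); save(s,'pics/w3.png',1); W=cloud(s)
X=(W[...,:2]-PC)@np.array([[np.cos(np.radians(PA)),-np.sin(np.radians(PA))],[np.sin(np.radians(PA)),np.cos(np.radians(PA))]])
m=colmask(s['frame'],'blue')&(W[...,2]>.02)&(np.abs(X[...,1])<.04); P=np.c_[X[m],W[...,2][m]]
print(len(P),P.min(0),P.max(0),np.median(P,0)); 
m=(abs(X[...,0])<.08)&(abs(X[...,1])<.045)&(W[...,2]>.009)&(W[...,2]<.0145)&(X[...,0]>.02)&(X[...,0]<.054)
print('rim y',np.histogram(X[...,1][m],bins=np.arange(-40,41,2)/1000)[0])
goal(*pw(-.028,0),.082,4.9); print(wp(o['tool_pos']))
E
```

```text
{'clock': 5.35, 'joint_pos': [55.5555, 13.7217, -39.4814, 0.0029, -36.8893, 39.0812], 'tool_pos': [0.3957, 0.2378, 0.0996], 'orientation': [179.9272, 0.0569, 4.639], 'force': [0.0551, -0.6759, -0.5629], 'opening': 0.0397}
8692 [-0.0406954  -0.02691543  0.02975844] [0.02188648 0.01658776 0.06665437] [-0.00024697 -0.00482813  0.06358613]
rim y [  0   0   0   0  71 244 112   0   0   0   0   0   0   0   0   0   0   0
   0   0   0   0   0   0   0   0   0   0   0   0   0   0   0   0 276 185
   0   0   0   0]
shift [-0.0016, -0.0039, 0.0181] spin -0.24 rows>= 0.4 t 5.4 F [-0.3  0.4 -0.6] op 0.0396
[-0.02690922 -0.00453062]
```

View pics/w3.png

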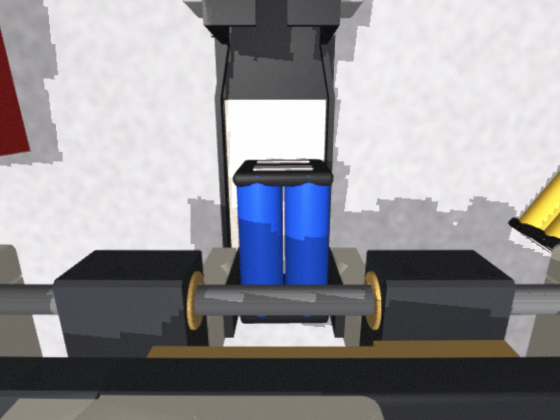

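Emit:
play_rows --pt "0 -0.0015 -0.004 0.009 -0.2" --pt "0 -0.0015 -0.004 0.018 -0.2" --pt "0 -0.0015 -0.004 0.018 -0.2" --pt "0 -0.0015 -0.004 0.018 -0.2" --pt "0 -0.0015 -0.004 0.018 -0.2"

```text
clock: 5.9
tool_pos: [0.3941, 0.2429, 0.0816]
orientation: [180.0, -0.0, 4.9]
force: [0.2, 0.2, -0.9]
opening: 0.04
```

```bash
python3 - <<'E'
from meas import *
o=obsline(); print(wp(o['tool_pos'])); goal(*pw(.043,0),.081,4.9)
E
```

```text
{'clock': 5.9, 'joint_pos': [56.1237, 15.6081, -40.3566, 0.0066, -34.0364, 38.7816], 'tool_pos': [0.3941, 0.2429, 0.0816], 'orientation': [179.9968, -0.0021, 4.9108], 'force': [0.1957, 0.247, -0.877], 'opening': 0.04}
[-0.02802149  0.00070181]
shift [0.071, 0.0007, 0.0006] spin 0.01 rows>= 1.4 t 5.9 F [ 0.2  0.2 -0.9] op 0.04
```

Emit:
play_rows --pt "0 0.02 0.0005 0 0" --pt "0 0.035 0.0005 0 0" --pt "0 0.045 0.0005 0 0" --pt "0 0.055 0.0005 0 0" --pt "0 0.065 0.0005 0 0" --pt "0 0.068 0.0005 0 0" --pt "0 0.068 0.0005 0.0015 0" --pt "0 0.068 0.0005 0.0015 0"

```text
clock: 6.7
tool_pos: [0.4615, 0.2478, 0.0797]
orientation: [180.0, 0.0, 4.9]
force: [-0.5, 0.4, -2.2]
opening: 0.04
```

```bash
python3 - <<'E'
from meas import *
o=obsline(); print(wp(o['tool_pos'])); s=grab('wrist'); save(s,'pics/w4.png',1)
E
```

```text
{'clock': 6.7, 'joint_pos': [49.7107, 20.3506, -32.73, -0.0128, -36.9571, 45.1837], 'tool_pos': [0.4615, 0.2478, 0.0797], 'orientation': [179.9789, 0.0322, 4.8841], 'force': [-0.5156, 0.3937, -2.1674], 'opening': 0.04}
[ 0.03951367 -0.00015068]
```

View pics/w4.png

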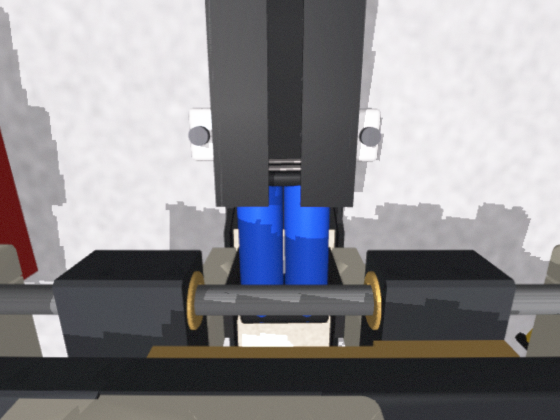

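```bash
python3 - <<'E'
from meas import *
d=np.load('w1.npz'); s={k:d[k] for k in d}; W=cloud(s)
a=np.radians(PA);X=(W[...,:2]-PC)@np.array([[np.cos(a),-np.sin(a)],[np.sin(a),np.cos(a)]])
for lo in range(45,90,5):
  for sgn in (-1,1):
    m=(X[...,0]*1000>lo)&(X[...,0]*1000<=lo+5)&(X[...,1]*sgn>.018)&(X[...,1]*sgn<.036)
    P=np.c_[X[m]*1000,W[...,2][m]*1000]; Q=P[P[:,2]>9]
    print(lo,sgn,len(Q), Q[:,1].min().round(1) if len(Q) else '',Q[:,1].max().round(1) if len(Q) else '', Q[:,2].max().round(1) if len(Q) else '')
E
```

```text
45 -1 13 -30.6 -28.1 14.1
45 1 14 27.5 30.6 13.8
50 -1 16 -30.6 -27.4 13.3
50 1 15 27.4 30.6 13.3
55 -1 13 -30.7 -27.6 14.4
55 1 13 26.4 29.9 14.4
60 -1 14 -29.6 -25.9 14.0
60 1 14 25.7 28.4 13.9
65 -1 13 -28.7 -24.8 13.9
65 1 11 24.7 27.2 14.1
70 -1 15 -27.7 -23.6 14.5
70 1 14 24.1 27.0 14.3
75 -1 13 -26.7 -23.0 13.7
75 1 16 18.3 26.4 53.5
80 -1 71 -27.2 -18.2 53.5
80 1 34 18.2 26.1 53.5
85 -1 78 -27.1 -18.0 53.6
85 1 36 18.3 25.9 54.4
```

Emit:
play_rows --pt "60 0 0 0 0" --pt "60 0 0 0 0" --pt "60 0 0 -0.02 0" --pt "60 0 0 -0.05 0" --pt "60 -0.01 0 -0.05 0" --pt "10 -0.033 0 -0.05 0" --pt "0 -0.033 0 -0.05 0" --pt "0 -0.033 0 -0.05 0" --pt "0 -0.033 0 -0.05 0" --pt "0 -0.033 0 -0.05 0"

```text
clock: 7.75
tool_pos: [0.4294, 0.2455, 0.1299]
orientation: [180.0, -0.0, 4.9]
force: [-0.2, 0.9, 0.2]
opening: 0.0179
```

```bash
python3 - <<'E'
from meas import *
o=obsline(); print(wp(o['tool_pos'])); s=grab('wrist'); save(s,'pics/w5.png',1);goal(*pw(.007,0),.082,4.9)
E
```

```text
{'clock': 7.75, 'joint_pos': [52.5811, 13.6384, -33.7311, 0.0074, -42.6278, 42.309], 'tool_pos': [0.4294, 0.2455, 0.1299], 'orientation': [179.9986, -0.0056, 4.8955], 'force': [-0.1674, 0.9312, 0.2302], 'opening': 0.0179}
[0.00730449 0.00027214]
shift [-0.0002, 0.0001, 0.0478] spin -0.01 rows>= 1.0 t 7.8 F [ 0.4 -0.3 -0.1] op 0.014
```

View pics/w5.png

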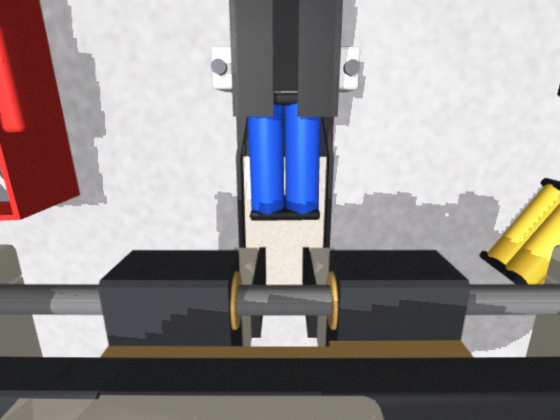

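Emit:
play_rows --pt "0 0 0 0.025 0" --pt "0 0 0 0.046 0" --pt "0 0 0 0.046 0" --pt "0 0.01 0 0.046 0" --pt "0 0.02 0 0.046 0" --pt "0 0.03 0 0.046 0" --pt "0 0.04 0 0.046 0" --pt "0 0.05 0 0.046 0" --pt "0 0.06 0 0.046 0" --pt "0 0.06 0 0.046 0"

```text
clock: 8.8
tool_pos: [0.4904, 0.2508, 0.0841]
orientation: [-180.0, -0.1, 4.9]
force: [-0.2, 0.2, 0.5]
opening: 0.0005
```

```bash
python3 - <<'E'
from meas import *
o=obsline(); print(wp(o['tool_pos'])); s=grab('wrist'); save(s,'pics/w6.png',1)
E
```

```text
{'clock': 8.8, 'joint_pos': [47.4798, 21.8948, -29.1455, 0.0331, -38.8864, 47.3656], 'tool_pos': [0.4904, 0.2508, 0.0841], 'orientation': [-179.9657, -0.068, 4.8711], 'force': [-0.1758, 0.1693, 0.5016], 'opening': 0.0005}
[0.06858897 0.00038901]
```

View pics/w6.png

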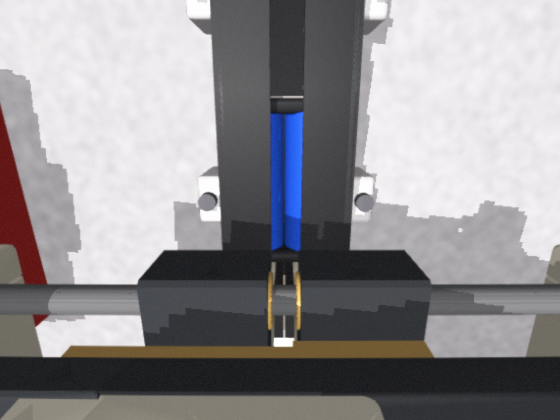

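Emit:
play_rows --pt "0 -0.02 0 0 0" --pt "0 -0.03 0 -0.03 0" --pt "30 -0.03 0 -0.07 0" --pt "60 -0.03 0 -0.07 0" --pt "60 -0.03 0 -0.07 0"

```text
clock: 9.35
tool_pos: [0.459, 0.2484, 0.1551]
orientation: [-179.9, -0.1, 4.9]
force: [-0.3, 0.1, -0.5]
opening: 0.019
```

```bash
python3 - <<'E'
from meas import *
from seg import load
for cam in ['top','scene']:
    s=load(cam);W=cloud(s)
    m=near(W,(.34,-.03),.07,.03,.05)|near(W,(.37,-.16),.07,.03,.05)
    k,l,st,_=cv2.connectedComponentsWithStats(m.astype(np.uint8))
    for i in range(1,k):
        if st[i,4]>40:
            P=W[l==i]; print(cam,*rect(P)); b=cv2.boxPoints(cv2.minAreaRect((P[:,:2]*1000).astype(np.float32))); print(np.round(b).tolist())
goal(.429,-.0587,.15,-2.4)
E
```

```text
top [ 370.4 -154.6] [69.8 39.6] -66.8
[[338.0, -130.0], [366.0, -194.0], [402.0, -179.0], [375.0, -115.0]]
top [339.5 -20.7] [69.9 39.5] -21.9
[[300.0, -26.0], [365.0, -52.0], [379.0, -15.0], [314.0, 11.0]]
scene [ 370.6 -152.9] [73.1 42.2] -67.8
[[337.0, -127.0], [365.0, -195.0], [404.0, -179.0], [376.0, -111.0]]
scene [340.7 -18. ] [69.7 42.2] -27.0
[[300.0, -21.0], [362.0, -53.0], [381.0, -15.0], [319.0, 17.0]]
shift [-0.0562, 0.3034, 0.0044] spin 7.32 rows>= 6.2 t 9.35 F [-0.3  0.1 -0.5] op 0.019
```

Emit:
play_rows --pt "90 -0.056 0.303 0.004 7.3" --pt "100 -0.056 0.303 0.004 7.3" --pt "100 -0.056 0.303 0.004 7.3" --pt "100 -0.056 0.303 0.004 7.3" --pt "100 -0.056 0.303 0.004 7.3" --pt "100 -0.056 0.303 0.004 7.3" --pt "100 -0.056 0.303 0.004 7.3" --pt "100 -0.056 0.303 0.004 7.3" --pt "100 -0.056 0.303 0.004 7.3" --pt "100 -0.056 0.303 0.004 7.3"

```text
clock: 10.35
tool_pos: [0.4292, -0.0578, 0.1498]
orientation: [180.0, 0.0, -2.3]
force: [-0.3, 0.7, 0.5]
opening: 0.0876
```

```bash
python3 - <<'E'
from meas import *
obsline(); s=grab('wrist'); save(s,'pics/w7.png',1); W=cloud(s)
P=W[near(W,(.455,-.059),.045,.03,.05)]; print(*rect(P))
goal(.429,-.0587,.078,-2.4)
E
```

```text
{'clock': 10.35, 'joint_pos': [18.613, 6.4246, -39.74, -0.0017, -43.8537, 69.0695], 'tool_pos': [0.4292, -0.0578, 0.1498], 'orientation': [179.9945, 0.0175, -2.3187], 'force': [-0.3107, 0.6681, 0.4945], 'opening': 0.0876}
[446.4 -59.8] [70.6 39.7] -2.9
shift [-0.0002, 0.001, 0.0718] spin 0.1 rows>= 1.4 t 10.4 F [-0.5  0.4 -0.3] op 0.0873
```

View pics/w7.png

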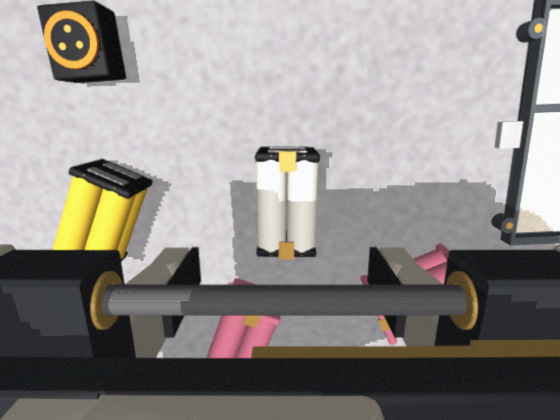

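Emit:
play_rows --pt "100 0 0.001 0.04 0.4" --pt "100 0 0.001 0.06 0.4" --pt "100 0 0.001 0.071 0.4" --pt "100 0 0.001 0.071 0.4" --pt "30 0 0.001 0.071 0.4" --pt "0 0 0.001 0.071 0.4" --pt "0 0 0.001 0.071 0.4" --pt "0 0 0.001 0.071 0.4" --pt "0 0 0.001 0.071 0.4" --pt "0 0 0.001 0.071 0.4"

```text
clock: 11.4
tool_pos: [0.429, -0.0598, 0.0793]
orientation: [-180.0, -0.0, -2.8]
force: [0.6, -0.1, 0.0]
opening: 0.0449
```

Emit:
play_rows --pt "0 0 0 0 0" --pt "0 0 0 0 0"

```text
clock: 11.6
tool_pos: [0.429, -0.0598, 0.0792]
orientation: [-180.0, -0.0, -2.8]
force: [-1.9, 0.3, 2.6]
opening: 0.04
```

```bash
python3 - <<'E'
from meas import *
o=obsline(); goal(*pw(-.035,0),o['tool_pos'][2],4.9)
E
```

```text
{'clock': 11.6, 'joint_pos': [18.3454, 13.5427, -44.2022, 0.0032, -32.2467, 68.8492], 'tool_pos': [0.429, -0.0598, 0.0792], 'orientation': [-179.9986, -0.0084, -2.8027], 'force': [-1.9474, 0.3121, 2.6221], 'opening': 0.04}
shift [-0.0564, -0.299, -0.0] spin -7.7 rows>= 6.1 t 11.6 F [-1.9  0.3  2.6] op 0.04
```

Emit:
play_rows --pt "0 0 0 -0.035 0" --pt "0 0 0 -0.064 0" --pt "0 -0.02 -0.05 -0.064 -3" --pt "0 -0.051 -0.299 -0.064 -7.7" --pt "0 -0.051 -0.299 -0.064 -7.7" --pt "0 -0.051 -0.299 -0.064 -7.7" --pt "0 -0.051 -0.299 -0.064 -7.7" --pt "0 -0.051 -0.299 -0.064 -7.7" --pt "0 -0.051 -0.299 -0.064 -7.7" --pt "0 -0.051 -0.299 -0.064 -7.7"

```text
clock: 12.6
tool_pos: [0.392, 0.2424, 0.1425]
orientation: [180.0, 0.1, 5.0]
force: [0.0, -1.5, -2.0]
opening: 0.0401
```

Emit:
play_rows --pt "0 0 0 0 0" --pt "0 0 0 0 0" --pt "0 0 0 0 0"

```text
clock: 12.9
tool_pos: [0.3927, 0.2401, 0.143]
orientation: [180.0, 0.0, 4.8]
force: [0.3, -0.0, -1.6]
opening: 0.0398
```

```bash
python3 - <<'E'
from meas import *
o=obsline(); goal(*pw(-.030,0),.085,4.9)
E
```

```text
{'clock': 12.9, 'joint_pos': [56.0713, 9.5412, -37.0144, -0.0045, -43.4589, 38.7409], 'tool_pos': [0.3927, 0.2401, 0.143], 'orientation': [179.9906, 0.0115, 4.8089], 'force': [0.3103, -0.0343, -1.6306], 'opening': 0.0398}
shift [-0.0003, -0.0019, 0.058] spin -0.09 rows>= 1.2 t 12.9 F [ 0.3 -0.  -1.6] op 0.0398
```

Emit:
play_rows --pt "0 0 -0.002 0.03 0" --pt "0 0 -0.002 0.05 0" --pt "0 0 -0.002 0.058 0" --pt "0 0 -0.002 0.058 0" --pt "0 0 -0.002 0.058 0"

```text
clock: 13.4
tool_pos: [0.3928, 0.2434, 0.0856]
orientation: [-180.0, -0.0, 4.9]
force: [0.5, -0.1, -2.3]
opening: 0.0399
```

```bash
python3 - <<'E'
from meas import *
o=obsline(); print(wp(o['tool_pos'])); goal(*pw(.040,0),.0845,4.9)
s=grab('wrist'); save(s,'pics/w8.png',1)
E
```

```text
{'clock': 13.4, 'joint_pos': [56.313, 15.1107, -40.2787, 0.0186, -34.5773, 38.558], 'tool_pos': [0.3928, 0.2434, 0.0856], 'orientation': [-179.9805, -0.0291, 4.8863], 'force': [0.5163, -0.0505, -2.2667], 'opening': 0.0399}
[-0.02928768  0.00128486]
shift [0.0693, 0.0013, 0.0012] spin -0.01 rows>= 1.4 t 13.4 F [ 0.5 -0.1 -2.3] op 0.0399
```

View pics/w8.png

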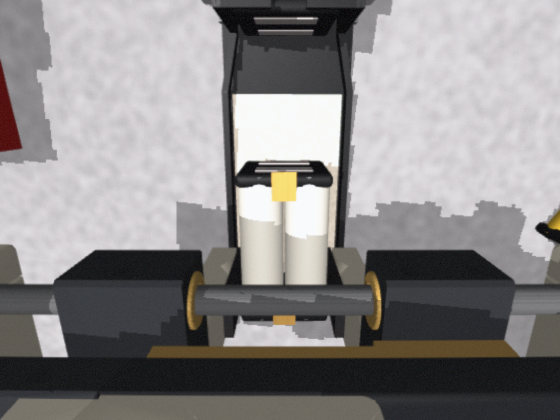

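Emit:
play_rows --pt "0 0.02 0.001 0 0" --pt "0 0.035 0.001 0 0" --pt "0 0.045 0.001 0 0" --pt "0 0.055 0.001 0 0" --pt "0 0.065 0.001 0 0" --pt "0 0.069 0.001 0 0" --pt "0 0.069 0.001 0.0015 0" --pt "0 0.069 0.001 0.0015 0"

```text
clock: 14.25
tool_pos: [0.461, 0.2481, 0.0832]
orientation: [180.0, 0.0, 4.9]
force: [0.2, -0.4, -2.4]
opening: 0.0397
```

Emit:
play_rows --pt "60 0 0 0 0" --pt "60 0 0 0 0" --pt "60 0 0 -0.02 0" --pt "60 0 0 -0.05 0" --pt "60 -0.01 0 -0.05 0" --pt "10 -0.035 0 -0.05 0" --pt "0 -0.035 0 -0.05 0" --pt "0 -0.035 0 -0.05 0" --pt "0 -0.035 0 -0.05 0" --pt "0 -0.035 0 -0.05 0"

```text
clock: 15.25
tool_pos: [0.4267, 0.2454, 0.1334]
orientation: [180.0, -0.0, 4.9]
force: [0.2, -1.1, -0.9]
opening: 0.0181
```

```bash
python3 - <<'E'
from meas import *
o=obsline(); print(wp(o['tool_pos'])); goal(*pw(.006,0),.084,4.9)
s=grab('wrist'); save(s,'pics/w9.png',1)
E
```

```text
{'clock': 15.25, 'joint_pos': [52.8382, 13.1489, -33.7976, 0.0067, -43.05, 42.0592], 'tool_pos': [0.4267, 0.2454, 0.1334], 'orientation': [179.9996, -0.0057, 4.9023], 'force': [0.2429, -1.1328, -0.858], 'opening': 0.0181}
[0.00469829 0.00043856]
shift [0.0013, 0.0004, 0.0494] spin 0.0 rows>= 1.0 t 15.25 F [ 0.2 -1.1 -0.9] op 0.0181
```

View pics/w9.png

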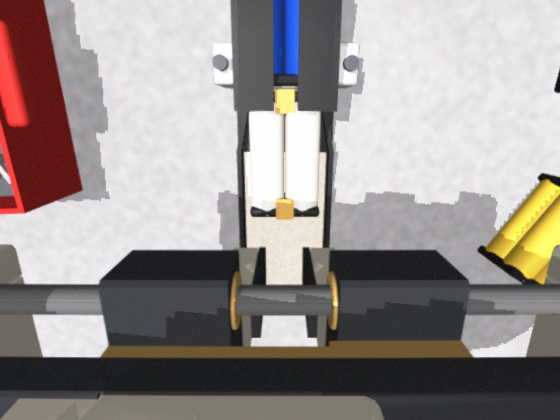

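Emit:
play_rows --pt "0 0 0 0.025 0" --pt "0 0 0 0.049 0" --pt "0 0 0 0.049 0" --pt "0 0.01 0 0.049 0" --pt "0 0.02 0 0.049 0" --pt "0 0.03 0 0.049 0" --pt "0 0.04 0 0.049 0" --pt "0 0.048 0 0.049 0" --pt "0 0.054 0 0.049 0" --pt "0 0.054 0 0.049 0"

```text
clock: 16.3
tool_pos: [0.4812, 0.2501, 0.0847]
orientation: [-180.0, -0.1, 4.9]
force: [0.1, -0.6, 0.1]
opening: 0.0004
```

```bash
python3 - <<'E'
from meas import *
o=obsline(); print(wp(o['tool_pos'])); 
E
```

```text
{'clock': 16.3, 'joint_pos': [48.1834, 21.228, -30.2011, 0.0252, -38.5089, 46.6795], 'tool_pos': [0.4812, 0.2501, 0.0847], 'orientation': [-179.9689, -0.0558, 4.8826], 'force': [0.0564, -0.6203, 0.1444], 'opening': 0.0004}
[0.05939101 0.00045477]
```

Emit:
play_rows --pt "0 0.001 0 0 0" --pt "0 0.002 0 0 0" --pt "0 0.003 0 0 0" --pt "0 0.004 0 0 0" --pt "0 0.005 0 0 0"

```text
clock: 16.8
tool_pos: [0.4845, 0.25, 0.0846]
orientation: [180.0, 0.1, 4.9]
force: [-5.4, -0.5, 4.1]
opening: 0.0004
```

```bash
python3 - <<'E'
from meas import *
o=obsline(); print(wp(o['tool_pos'])); s=grab('wrist'); save(s,'pics/w10.png',1)
E
```

```text
{'clock': 16.8, 'joint_pos': [47.8864, 21.4955, -29.7342, -0.0235, -38.8314, 47.0518], 'tool_pos': [0.4845, 0.25, 0.0846], 'orientation': [179.9692, 0.0548, 4.9198], 'force': [-5.4204, -0.4942, 4.0598], 'opening': 0.0004}
[6.26013899e-02 7.49254332e-05]
```

View pics/w10.png

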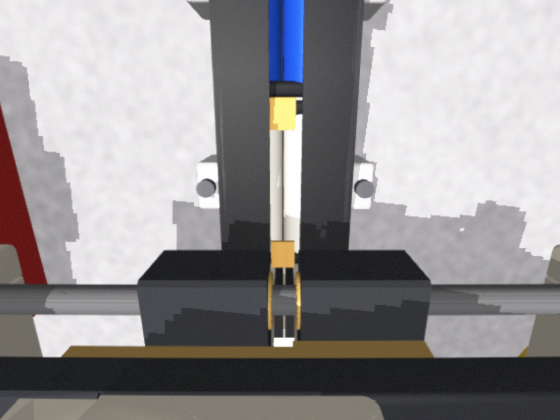

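Emit:
play_rows --pt "0 0.001 0 0 0" --pt "0 0.002 0 0 0" --pt "0 0.003 0 0 0"

```text
clock: 17.15
tool_pos: [0.4875, 0.2503, 0.0846]
orientation: [180.0, 0.1, 4.9]
force: [-5.3, -1.5, 4.6]
opening: 0.0006
```

```bash
python3 - <<'E'
from meas import *
o=obsline(); print(wp(o['tool_pos']))
E
```

```text
{'clock': 17.15, 'joint_pos': [47.6535, 21.7049, -29.376, -0.0214, -38.9807, 47.2754], 'tool_pos': [0.4875, 0.2503, 0.0846], 'orientation': [179.9681, 0.0544, 4.9124], 'force': [-5.3156, -1.4726, 4.6426], 'opening': 0.0006}
[6.56378105e-02 4.57595537e-05]
```

Still sliding freely at ~5 N; continuing in 1 mm steps.

Emit:
play_rows --pt "0 0.001 0 0 0" --pt "0 0.002 0 0 0"

```text
clock: 17.35
tool_pos: [0.4881, 0.2503, 0.0846]
orientation: [179.9, 0.2, 4.9]
force: [-20.0, 4.1, 15.2]
opening: 0.0004
```

Emit:
play_rows --pt "0 0.001 0 0 0"

```text
clock: 17.45
tool_pos: [0.4882, 0.2503, 0.0846]
orientation: [179.9, 0.3, 4.9]
force: [-24.4, 4.9, 19.1]
opening: 0.0007
```

Emit:
play_rows --pt "0 0.001 0 0 0"

```text
clock: 17.55
tool_pos: [0.4883, 0.2502, 0.0846]
orientation: [179.9, 0.3, 4.9]
force: [-30.5, 7.5, 23.2]
opening: 0.0007
```

```bash
python3 - <<'E'
from meas import *
o=obsline(); print(wp(o['tool_pos']))
s=grab('wrist'); save(s,'pics/w11.png',1)
W=cloud(s); np.savez('w11.npz',**{k:np.array(v) for k,v in s.items()})
a=np.radians(PA);X=(W[...,:2]-PC)@np.array([[np.cos(a),-np.sin(a)],[np.sin(a),np.cos(a)]])
col=285
for r in range(0,290,6): print(r,np.round(X[r,col]*1000,1),round(W[r,col,2]*1000,1),s['frame'][r,col])
E
```

```text
{'clock': 17.55, 'joint_pos': [47.4898, 21.8685, -28.9824, -0.2642, -39.4561, 47.5875], 'tool_pos': [0.4883, 0.2502, 0.0846], 'orientation': [179.9159, 0.3393, 4.8726], 'force': [-30.4562, 7.5044, 23.1752], 'opening': 0.0007}
[ 6.64493797e-02 -5.54898301e-05]
0 [ 1.807e+02 -1.000e-01] 40.7 [ 29  79 217]
6 [ 1.791e+02 -1.000e-01] 39.3 [ 35  83 219]
12 [ 1.77e+02 -1.00e-01] 39.7 [ 27  79 216]
18 [ 1.744e+02 -1.000e-01] 42.3 [ 35  82 219]
24 [ 1.729e+02 -1.000e-01] 40.1 [ 37  86 219]
30 [ 1.709e+02 -1.000e-01] 40.2 [ 25  77 215]
36 [ 1.688e+02 -1.000e-01] 40.7 [ 28  80 217]
42 [ 1.667e+02 -1.000e-01] 40.7 [ 31  80 217]
48 [ 1.648e+02 -1.000e-01] 40.0 [ 36  85 220]
54 [ 1.626e+02 -1.000e-01] 40.8 [ 30  81 218]
60 [160.6  -0.2] 40.1 [ 34  83 218]
66 [158.2  -0.2] 42.4 [ 34  83 219]
72 [156.3  -0.2] 40.6 [ 33  82 218]
78 [154.2  -0.2] 39.8 [ 36  84 220]
84 [ 1.516e+02 -1.000e-01] 45.3 [53 54 57]
90 [149.5  -0.2] 45.4 [62 63 64]
96 [147.4  -0.2] 43.3 [39 38 36]
102 [145.2  -0.2] 45.4 [254 247 143]
108 [143.   -0.2] 45.0 [254 247 144]
114 [140.8  -0.2] 45.3 [254 246 142]
120 [138.6  -0.2] 44
[... 314 characters left out ...]
74 [116.5  -0.3] 39.7 [247 245 238]
180 [113.9  -0.3] 39.1 [248 246 239]
186 [111.3  -0.3] 39.3 [247 245 238]
192 [108.9  -0.3] 40.2 [247 245 239]
198 [106.1  -0.3] 39.7 [247 245 238]
204 [103.3  -0.3] 39.2 [247 244 237]
210 [100.6  -0.3] 39.1 [248 246 239]
216 [97.9 -0.3] 39.2 [211 207 194]
222 [95.4 -0.3] 40.0 [186 182 173]
228 [92.3 -0.3] 39.1 [184 179 169]
234 [89.7 -0.3] 39.8 [185 182 171]
240 [86.6 -0.3] 39.2 [179 175 163]
246 [86.4 -0.3] 45.3 [222 172  92]
252 [83.7 -0.3] 45.7 [220 171  91]
258 [80.9 -0.3] 45.7 [219 170  89]
264 [77.9 -0.3] 45.5 [218 167  87]
270 [75.6 -0.3] 46.6 [91 86 79]
276 [75.7 -0.3] 52.2 [83 78 73]
282 [75.4 -0.3] 56.7 [85 80 78]
288 [97.2  0. ] 99.0 [72 70 73]
```

Emit:
play_rows --pt "0 -0.005 0 0 0" --pt "0 -0.02 0 0 0" --pt "0 -0.03 0 -0.04 0" --pt "0 -0.03 0 -0.08 0" --pt "40 -0.03 0 -0.12 0" --pt "100 -0.03 0 -0.12 0" --pt "100 -0.03 0 -0.12 0"

```text
clock: 18.3
tool_pos: [0.4628, 0.2489, 0.2059]
orientation: [-179.9, -0.2, 4.9]
force: [0.2, -1.0, -0.3]
opening: 0.019
```

```bash
python3 - <<'E'
from meas import *
o=obsline(); s=grab('wrist'); save(s,'pics/w12.png',1)
W=cloud(s)
a=np.radians(PA);X=(W[...,:2]-PC)@np.array([[np.cos(a),-np.sin(a)],[np.sin(a),np.cos(a)]])
m=(W[...,2]>.03)&(W[...,2]<.047)&(abs(X[...,1])<.019)&(X[...,0]>.05)
print('white rear',np.percentile(X[m][:,0],[0,1,2]))
goal(.655,.06,.23,-30)
E
```

```text
{'clock': 18.3, 'joint_pos': [49.6889, 10.7496, -25.1108, 0.0141, -53.9196, 45.2131], 'tool_pos': [0.4628, 0.2489, 0.2059], 'orientation': [-179.8531, -0.1642, 4.9101], 'force': [0.2188, -0.9906, -0.2911], 'opening': 0.019}
white rear [0.07624957 0.07771344 0.07790384]
shift [0.176, 0.2041, -0.0255] spin 34.9 rows>= 5.4 t 18.35 F [0.2 1.2 0.4] op 0.0233
```

View pics/w12.png

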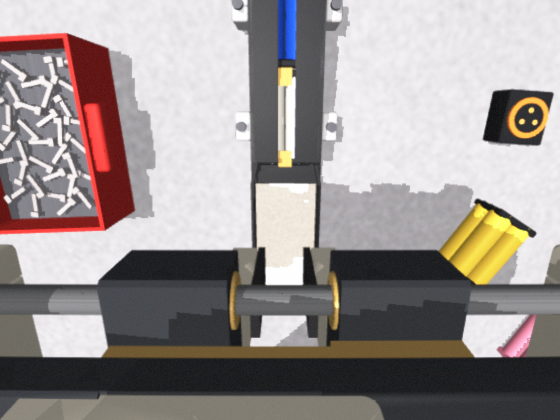

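```bash
python3 - <<'E'
from meas import *
goal(.675,.095,.22,-69)
E
```

```text
shift [0.199, 0.1709, -0.0154] spin 73.9 rows>= 8.6 t 18.35 F [0.2 1.2 0.4] op 0.0233
```

Emit:
play_rows --pt "100 0.199 0.171 -0.015 73.9" --pt "100 0.199 0.171 -0.015 73.9" --pt "100 0.199 0.171 -0.015 73.9" --pt "100 0.199 0.171 -0.015 73.9" --pt "100 0.199 0.171 -0.015 73.9" --pt "100 0.199 0.171 -0.015 73.9" --pt "100 0.199 0.171 -0.015 73.9" --pt "100 0.199 0.171 -0.015 73.9" --pt "100 0.199 0.171 -0.015 73.9" --pt "100 0.199 0.171 -0.015 73.9"

```text
clock: 19.35
tool_pos: [0.6747, 0.0946, 0.2173]
orientation: [179.8, -0.0, -69.1]
force: [-0.2, 0.9, 0.7]
opening: 0.0878
```

Emit:
play_rows --pt "100 0 0 0 0" --pt "100 0 0 0 0" --pt "100 0 0 0 0"

```text
clock: 19.65
tool_pos: [0.675, 0.095, 0.2192]
orientation: [180.0, -0.0, -68.9]
force: [-0.3, -0.5, -0.2]
opening: 0.0877
```

```bash
python3 - <<'E'
from meas import *
obsline(); s=grab('wrist'); save(s,'pics/w13.png',1); np.savez('w13.npz',**{k:np.array(v) for k,v in s.items()}); W=cloud(s)
m=near(W,(.686,.067),.05,.006,.04)
k,l,st,_=cv2.connectedComponentsWithStats(m.astype(np.uint8)); i=1+np.argmax(st[1:,4]); P=W[l==i]
print(len(P),*rect(P),np.round(np.percentile(P[:,2],[5,25,50,75,95]),4))
g=colmask(s['frame'],'green')&m; Q=W[g]; print('green',len(Q),*rect(Q),np.round(np.percentile(Q[:,2],[5,25,50,75,95]),4))
Q=P[P[:,2]>.022]; print('top',len(Q),*rect(Q))
im=cv2.cvtColor(s['frame'],cv2.COLOR_RGB2BGR); r,c=np.where(l==i); cv2.imwrite('pics/w13c.png',cv2.resize(im[max(r.min()-15,0):r.max()+15,max(0,c.min()-15):c.max()+15],None,fx=4,fy=4,interpolation=cv2.INTER_CUBIC))
E
```

```text
{'clock': 19.65, 'joint_pos': [24.3552, 23.9802, -3.9028, 0.0023, -62.1438, -3.2681], 'tool_pos': [0.675, 0.095, 0.2192], 'orientation': [179.9733, -0.0036, -68.9118], 'force': [-0.3045, -0.535, -0.2313], 'opening': 0.0877}
2979 [687.2  66.8] [60.1 38. ] 21.2 [0.0112 0.0134 0.0167 0.027  0.0294]
green 520 [686.7  66.8] [59.  37.5] 21.2 [0.0109 0.0115 0.0119 0.0124 0.013 ]
top 973 [692.3  68.8] [44.9 38. ] 20.8
```

View pics/w13c.png

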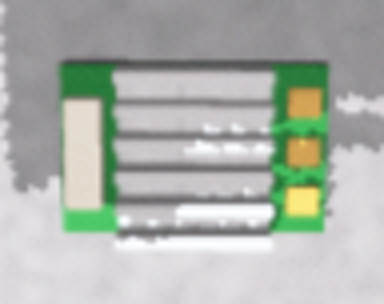

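View pics/w13.png

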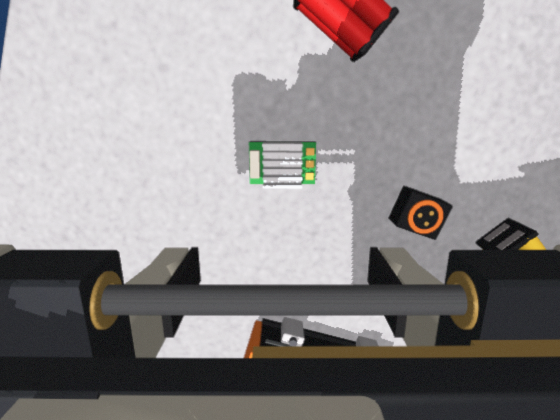

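```bash
python3 - <<'E'
from meas import *
goal(.687,.0668,.14,21.2)
E
```

```text
shift [0.0306, -0.001, 0.0794] spin -90.13 rows>= 10.5 t 19.7 F [-0.  -0.6  0.1] op 0.0876
```

Emit:
play_rows --pt "100 0.03 -0.001 0.079 -90.1" --pt "100 0.03 -0.001 0.079 -90.1" --pt "100 0.03 -0.001 0.079 -90.1" --pt "100 0.03 -0.001 0.079 -90.1" --pt "100 0.03 -0.001 0.079 -90.1" --pt "100 0.03 -0.001 0.079 -90.1" --pt "100 0.03 -0.001 0.079 -90.1" --pt "100 0.03 -0.001 0.079 -90.1" --pt "100 0.03 -0.001 0.079 -90.1" --pt "100 0.03 -0.001 0.079 -90.1"

```text
clock: 20.7
tool_pos: [0.6869, 0.0674, 0.1407]
orientation: [-180.0, -0.0, 17.3]
force: [0.0, 0.5, 0.6]
opening: 0.0878
```

Emit:
play_rows --pt "100 0 0 0 -4.2" --pt "100 0 0 0 -4.2" --pt "100 0 0 0 -4.2"

```text
clock: 21.0
tool_pos: [0.6868, 0.0674, 0.1406]
orientation: [180.0, -0.0, 21.0]
force: [-0.0, -0.1, 0.7]
opening: 0.0878
```

```bash
python3 - <<'E'
from meas import *
obsline(); s=grab('wrist'); save(s,'pics/w14.png',1); W=cloud(s)
m=near(W,(.686,.067),.05,.006,.04)
k,l,st,_=cv2.connectedComponentsWithStats(m.astype(np.uint8)); i=1+np.argmax(st[1:,4]); P=W[l==i]; print(*rect(P))
goal(.687,.0668,.077,21.2)
E
```

```text
{'clock': 21.0, 'joint_pos': [21.739, 28.668, -7.4971, 0.003, -53.8243, 89.2934], 'tool_pos': [0.6868, 0.0674, 0.1406], 'orientation': [179.9977, -0.0106, 21.0342], 'force': [-0.038, -0.0751, 0.7326], 'opening': 0.0878}
[687.3  67.4] [60.  38.1] 21.0
shift [-0.0, 0.0006, 0.0636] spin -0.16 rows>= 1.3 t 21.05 F [-0.1 -0.1 -0.3] op 0.0878
```

View pics/w14.png

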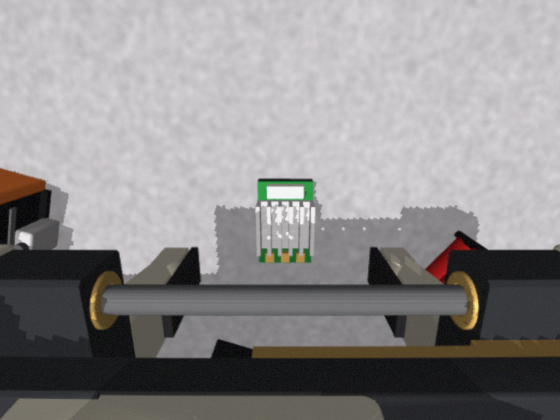

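Emit:
play_rows --pt "100 0 0.0003 0.035 0" --pt "100 0 0.0003 0.055 0" --pt "100 0 0.0003 0.063 0" --pt "100 0 0.0003 0.063 0" --pt "30 0 0.0003 0.063 0" --pt "0 0 0.0003 0.063 0" --pt "0 0 0.0003 0.063 0" --pt "0 0 0.0003 0.063 0" --pt "0 0 0.0003 0.063 0" --pt "0 0 0.0003 0.063 0"

```text
clock: 22.05
tool_pos: [0.687, 0.0671, 0.0778]
orientation: [180.0, -0.0, 21.1]
force: [0.1, -0.2, -0.3]
opening: 0.0455
```

Emit:
play_rows --pt "0 0 0 0 0" --pt "0 0 0 0 0" --pt "0 0 0 0 0"

```text
clock: 22.35
tool_pos: [0.6869, 0.067, 0.0776]
orientation: [180.0, 0.0, 21.1]
force: [0.2, -1.3, 1.0]
opening: 0.0378
```

```bash
python3 - <<'E'
from meas import *
o=obsline(); goal(*pw(0,0),.15,4.9)
E
```

```text
{'clock': 22.35, 'joint_pos': [21.7064, 32.5459, -10.4036, 0.0044, -47.052, 89.4394], 'tool_pos': [0.6869, 0.067, 0.0776], 'orientation': [179.9968, 0.0014, 21.1488], 'force': [0.2287, -1.2935, 0.9718], 'opening': 0.0378}
shift [-0.1829, -0.2612, -0.0724] spin 16.25 rows>= 6.5 t 22.35 F [ 0.2 -1.3  1. ] op 0.0378
```

Emit:
play_rows --pt "0 0 0 -0.035 0" --pt "0 0 0 -0.075 0" --pt "0 -0.08 -0.11 -0.075 8" --pt "0 -0.183 -0.261 -0.075 16.2" --pt "0 -0.183 -0.261 -0.075 16.2" --pt "0 -0.183 -0.261 -0.075 16.2" --pt "0 -0.183 -0.261 -0.075 16.2" --pt "0 -0.183 -0.261 -0.075 16.2" --pt "0 -0.183 -0.261 -0.075 16.2" --pt "0 -0.183 -0.261 -0.075 16.2"

```text
clock: 23.35
tool_pos: [0.4201, 0.2457, 0.1529]
orientation: [-180.0, -0.0, 5.1]
force: [0.3, -0.0, -1.0]
opening: 0.0377
```

Emit:
play_rows --pt "0 0 0 0 0" --pt "0 0 0 0 0" --pt "0 0 0 0 0"

```text
clock: 23.65
tool_pos: [0.4227, 0.2439, 0.1524]
orientation: [180.0, 0.0, 4.9]
force: [-0.2, -0.3, -0.8]
opening: 0.0376
```

```bash
python3 - <<'E'
from meas import *
o=obsline(); goal(*pw(0,0),.083,4.9);s=grab('wrist'); save(s,'pics/w15.png',1)
E
```

```text
{'clock': 23.65, 'joint_pos': [53.1268, 11.2456, -33.1009, 0.0009, -45.6719, 41.7357], 'tool_pos': [0.4227, 0.2439, 0.1524], 'orientation': [179.9859, 0.0117, 4.8632], 'force': [-0.1833, -0.2886, -0.7576], 'opening': 0.0376}
shift [-0.0005, -0.0008, 0.0694] spin -0.04 rows>= 1.4 t 23.65 F [-0.2 -0.3 -0.8] op 0.0376
```

View pics/w15.png

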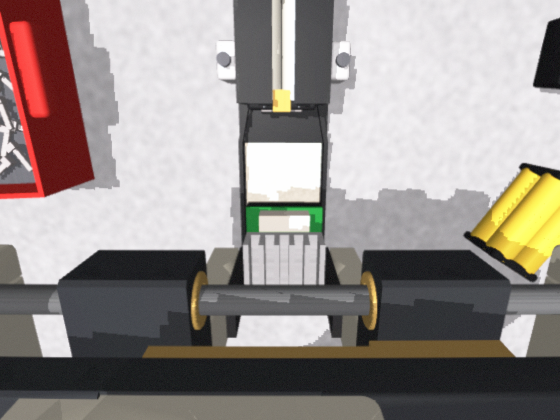

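Emit:
play_rows --pt "0 0 -0.001 0.03 0" --pt "0 0 -0.001 0.05 0" --pt "0 0 -0.001 0.063 0" --pt "0 0 -0.001 0.069 0" --pt "0 0 -0.001 0.07 0" --pt "0 0 -0.001 0.07 0"

```text
clock: 24.3
tool_pos: [0.4224, 0.2454, 0.0828]
orientation: [-180.0, -0.0, 4.9]
force: [0.4, -1.5, 0.0]
opening: 0.0377
```

```bash
python3 - <<'E'
from meas import *
o=obsline(); print(wp(o['tool_pos']))
E
```

```text
{'clock': 24.3, 'joint_pos': [53.2817, 17.4293, -37.1045, 0.0096, -35.4532, 41.6352], 'tool_pos': [0.4224, 0.2454, 0.0828], 'orientation': [-179.994, -0.0128, 4.9248], 'force': [0.4008, -1.5058, 0.0208], 'opening': 0.0377}
[0.00035825 0.00082025]
```

Emit:
play_rows --pt "50 0 0 0 0" --pt "60 0 0 0 0" --pt "60 0 0 0 0" --pt "60 0 0 -0.03 0" --pt "60 0 0 -0.08 0" --pt "60 -0.02 0 -0.12 0" --pt "100 -0.03 0 -0.12 0" --pt "100 -0.03 0 -0.12 0" --pt "100 -0.03 0 -0.12 0"

```text
clock: 25.2
tool_pos: [0.3919, 0.2427, 0.2024]
orientation: [-180.0, 0.0, 5.0]
force: [0.8, 0.5, -0.6]
opening: 0.0708
```

```bash
python3 - <<'E'
from meas import *
o=obsline(); s=grab('wrist'); save(s,'pics/w16.png',1); W=cloud(s)
a=np.radians(PA);X=(W[...,:2]-PC)@np.array([[np.cos(a),-np.sin(a)],[np.sin(a),np.cos(a)]])
m=(abs(X[...,0])<.05)&(abs(X[...,1])<.0255)&(W[...,2]>.009)&(W[...,2]<.045)
Q=np.c_[X[m],W[...,2][m]]; print(*rect(Q),np.percentile(Q[:,2],[5,50,95]).round(4))
g=m&colmask(s['frame'],'green'); print('green z',np.percentile(W[g][:,2],[5,50,95]).round(4))
E
```

```text
{'clock': 25.2, 'joint_pos': [56.3565, 4.9751, -32.6921, -0.0078, -52.3292, 38.6306], 'tool_pos': [0.3919, 0.2427, 0.2024], 'orientation': [-179.9933, 0.0026, 4.9822], 'force': [0.806, 0.5305, -0.6042], 'opening': 0.0708}
[0.6 1.4] [59.7 37.9] -0.1 [0.0154 0.0203 0.0335]
green z [0.0147 0.016  0.017 ]
```

View pics/w16.png

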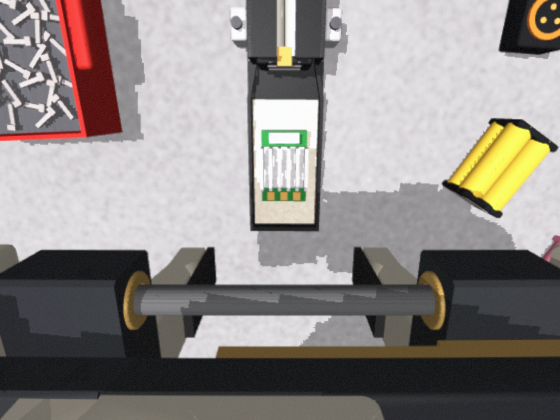

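```bash
python3 - <<'E'
from meas import *
goal(.4393,.0707,.15,-26.9)
E
```

```text
shift [0.0323, 0.1753, 0.0521] spin 31.86 rows>= 3.7 t 25.25 F [ 0.5 -0.  -0.3] op 0.0751
```

Emit:
play_rows --pt "100 0.032 0.175 0.052 31.9" --pt "100 0.032 0.175 0.052 31.9" --pt "100 0.032 0.175 0.052 31.9" --pt "100 0.032 0.175 0.052 31.9" --pt "100 0.032 0.175 0.052 31.9" --pt "100 0.032 0.175 0.052 31.9" --pt "100 0.032 0.175 0.052 31.9" --pt "100 0.032 0.175 0.052 31.9" --pt "100 0.032 0.175 0.052 31.9" --pt "100 0.032 0.175 0.052 31.9"

```text
clock: 26.25
tool_pos: [0.4391, 0.0719, 0.1507]
orientation: [-180.0, -0.0, -26.9]
force: [-0.5, 0.1, -1.1]
opening: 0.0878
```

```bash
python3 - <<'E'
from meas import *
obsline(); s=grab('wrist'); save(s,'pics/w17.png',1); W=cloud(s)
P=W[near(W,(.439,.07),.05,.03,.05)]; print(*rect(P))
goal(.4393,.0707,.078,-26.9)
E
```

```text
{'clock': 26.25, 'joint_pos': [34.8417, 7.4405, -38.3247, 0.0005, -44.206, 28.2942], 'tool_pos': [0.4391, 0.0719, 0.1507], 'orientation': [-179.9748, -0.0139, -26.8638], 'force': [-0.4588, 0.0913, -1.1169], 'opening': 0.0878}
[439.1  70.4] [69.8 40. ] -26.8
shift [0.0007, 0.001, 0.0727] spin 0.02 rows>= 1.5 t 26.3 F [ 0.1  0.5 -0.3] op 0.0878
```

View pics/w17.png

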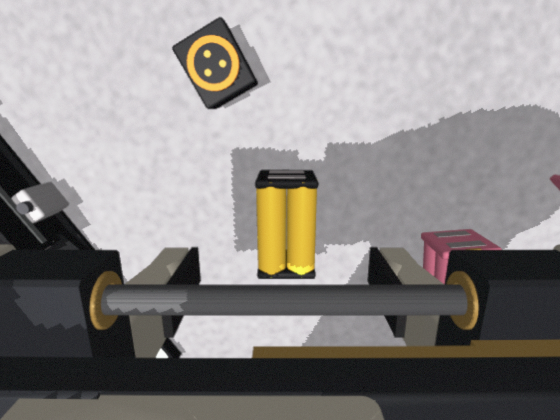

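Emit:
play_rows --pt "100 0 0.001 0.04 0" --pt "100 0 0.001 0.06 0" --pt "100 0 0.001 0.071 0" --pt "100 0 0.001 0.071 0" --pt "30 0 0.001 0.071 0" --pt "0 0 0.001 0.071 0" --pt "0 0 0.001 0.071 0" --pt "0 0 0.001 0.071 0" --pt "0 0 0.001 0.071 0" --pt "0 0 0.001 0.071 0"

```text
clock: 27.3
tool_pos: [0.4387, 0.0704, 0.0797]
orientation: [-180.0, -0.0, -27.0]
force: [0.2, 0.4, 0.6]
opening: 0.0452
```

Emit:
play_rows --pt "0 0 0 0 0" --pt "0 0 0 0 0" --pt "0 0 0 0 0"

```text
clock: 27.6
tool_pos: [0.4387, 0.0704, 0.0797]
orientation: [-180.0, -0.0, -26.9]
force: [-0.8, -0.4, 3.4]
opening: 0.04
```

```bash
python3 - <<'E'
from meas import *
from seg import load
o=obsline(); goal(.447,-.2,.17,0)
s=load('top');W=cloud(s)
m=(W[...,2]>.006)&(W[...,2]<.016)&(W[...,0]>.3)&(W[...,0]<.65)&(W[...,1]<-.17)&(W[...,1]>-.35)
k,l,st,_=cv2.connectedComponentsWithStats(m.astype(np.uint8),connectivity=8); i=1+np.argmax(st[1:,4]); P=W[l==i]; print(len(P),*rect(P))
E
```

```text
{'clock': 27.6, 'joint_pos': [34.6923, 14.3661, -42.791, 0.0038, -32.8377, 28.3553], 'tool_pos': [0.4387, 0.0704, 0.0797], 'orientation': [-179.9964, -0.0043, -26.9492], 'force': [-0.7722, -0.4086, 3.3535], 'opening': 0.04}
shift [0.13, 0.2372, -0.0903] spin -26.95 rows>= 5.7 t 27.6 F [-0.8 -0.4  3.4] op 0.04
149 [ 448.4 -252.8] [95.2 78.3] 6.3
```

Emit:
play_rows --pt "0 0 0 -0.05 0" --pt "0 0 0 -0.09 0" --pt "0 0.05 0.1 -0.105 -10" --pt "0 0.115 0.21 -0.105 -26.9" --pt "0 0.115 0.21 -0.105 -26.9" --pt "0 0.115 0.21 -0.105 -26.9" --pt "0 0.115 0.21 -0.105 -26.9" --pt "0 0.115 0.21 -0.105 -26.9" --pt "0 0.115 0.21 -0.105 -26.9" --pt "0 0.115 0.21 -0.105 -26.9"

```text
clock: 28.6
tool_pos: [0.4454, -0.1692, 0.184]
orientation: [-180.0, 0.1, -0.2]
force: [0.2, 0.7, -2.1]
opening: 0.0399
```

Emit:
play_rows --pt "0 0 0 0 0" --pt "0 0 0 0 0" --pt "0 0 0 0 0"

```text
clock: 28.9
tool_pos: [0.4461, -0.1681, 0.1846]
orientation: [-180.0, -0.0, 0.0]
force: [-0.1, 0.4, -2.2]
opening: 0.0399
```

```bash
cat > sh.py <<'E'
from meas import *
import sys
def shell(s,verbose=True):
    W=cloud(s)
    v=s['frame'].astype(int)
    reg=(W[...,0]>.3)&(W[...,0]<.65)&(W[...,1]<-.19)&(W[...,1]>-.34)
    m=reg&(W[...,2]>.0085)&(W[...,2]<.016)
    k,l,st,_=cv2.connectedComponentsWithStats(m.astype(np.uint8),connectivity=8)
    for i in np.argsort(-st[1:,4])[:3]+1:
        P=W[l==i]; print('rim',len(P),*rect(P),np.round(np.median(P[:,2]),4)); print(np.round(cv2.boxPoints(cv2.minAreaRect((P[:,:2]*1000).astype(np.float32)))).tolist())
    return W
if __name__=='__main__':
    obsline(); s=grab('wrist'); n=sys.argv[1]; save(s,f'pics/{n}.png',1); np.savez(n+'.npz',**{k:np.array(v) for k,v in s.items()}); shell(s)
E
python3 sh.py w18
```

```text
{'clock': 28.9, 'joint_pos': [3.0686, 7.7537, -32.2256, -0.0035, -50.0149, 86.9661], 'tool_pos': [0.4461, -0.1681, 0.1846], 'orientation': [-179.997, -0.0057, 0.0324], 'force': [-0.0657, 0.3927, -2.2308], 'opening': 0.0399}
rim 4241 [ 485.7 -256. ] [165.9  81.2] 0.9 0.0128
[[402.0, -217.0], [403.0, -298.0], [569.0, -295.0], [568.0, -214.0]]
rim 1 [ 533.1 -271.8] [0. 0.] 0.0 0.0085
[[533.0, -272.0], [533.0, -272.0], [533.0, -272.0], [533.0, -272.0]]
rim 1 [ 490.9 -216.9] [0. 0.] 0.0 0.0087
[[491.0, -217.0], [491.0, -217.0], [491.0, -217.0], [491.0, -217.0]]
```

View pics/w18.png

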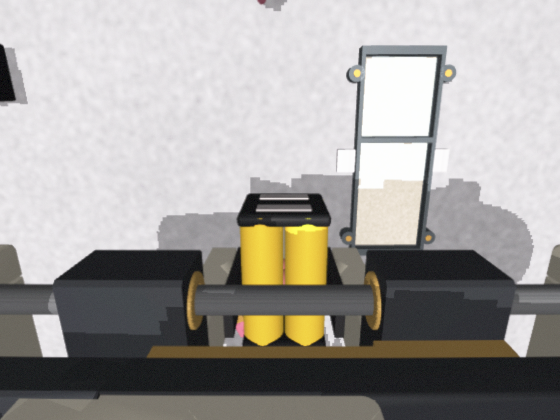

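```bash
cat > sh2.py <<'E'
from meas import *
import sys
def fit(n,ang=1.0,c=(.4535,-.2565)):
    d=np.load(n+'.npz'); s={k:d[k] for k in d}; W=cloud(s); c=np.array(c)
    for it in range(3):
        a=np.radians(ang); X=(W[...,:2]-c)@np.array([[np.cos(a),-np.sin(a)],[np.sin(a),np.cos(a)]])
        rim=(W[...,2]>.009)&(W[...,2]<.016)&(X[...,0]>-.055)&(X[...,0]<.12)
        L=X[rim&(X[...,1]>.026)&(X[...,1]<.0325)]; R_=X[rim&(X[...,1]<-.026)&(X[...,1]>-.0325)]
        pl=np.polyfit(L[:,0],L[:,1],1); pr=np.polyfit(R_[:,0],R_[:,1],1)
        da=np.degrees(np.arctan((pl[0]+pr[0])/2)); dy=(pl[1]+pr[1])/2
        xs=X[rim&(abs(X[...,1])<.025)][:,0]*1000
        h,e=np.histogram(xs,bins=np.arange(-56,122,1)); 
        c=c+dy*np.array([-np.sin(a),np.cos(a)]); ang+=da
        print(len(L),len(R_),'ang',round(ang,2),'slopes',np.degrees([pl[0],pr[0]]).round(2),'c',c.round(4),'half w',((pl[1]-pr[1])/2).round(4))
    for lo,hi in [(-56,-40),(40,56),(100,121)]:
        q=xs[(xs>lo)&(xs<hi)]; print(lo,hi,len(q),np.percentile(q,[2,50,98]).round(1) if len(q) else '')
fit(sys.argv[1])
E
python3 sh2.py w18
```

```text
1049 1295 ang 0.61 slopes [-0.52 -0.26] c [ 0.4535 -0.2561] half w 0.0296
1057 1296 ang 0.49 slopes [-0.27  0.02] c [ 0.4535 -0.256 ] half w 0.0296
1060 1290 ang 0.44 slopes [-0.21  0.11] c [ 0.4535 -0.256 ] half w 0.0296
-56 -40 208 [-50.3 -45.3 -44.5]
40 56 341 [45.1 47.3 49. ]
100 121 679 [108.7 111.8 114.8]
```

```bash
python3 - <<'E'
from meas import *
goal(.4535,-.256,.0855,0.5)
E
```

```text
shift [0.0074, 0.0878, 0.0991] spin -0.47 rows>= 2.7 t 28.95 F [-0.2 -0.4 -1.5] op 0.0399
```

Emit:
play_rows --pt "0 0.0075 0.04 0 -0.5" --pt "0 0.0075 0.08 0 -0.5" --pt "0 0.0075 0.088 0 -0.5" --pt "0 0.0075 0.088 0.03 -0.5" --pt "0 0.0075 0.088 0.06 -0.5" --pt "0 0.0075 0.088 0.06 -0.5" --pt "0 0.0075 0.088 0.06 -0.5"

```text
clock: 29.65
tool_pos: [0.4534, -0.2567, 0.1248]
orientation: [180.0, 0.1, 0.5]
force: [0.7, -0.3, -0.8]
opening: 0.0395
```

```bash
python3 - <<'E'
from meas import *
obsline();goal(.4535,-.256,.0855,0.5); s=grab('wrist'); save(s,'pics/w19.png',1)
E
```

```text
{'clock': 29.65, 'joint_pos': [-7.9026, 16.2811, -30.7292, 0.0292, -43.066, 98.3822], 'tool_pos': [0.4534, -0.2567, 0.1248], 'orientation': [179.9914, 0.0783, 0.5009], 'force': [0.7289, -0.3151, -0.8243], 'opening': 0.0395}
shift [0.0001, -0.0007, 0.0393] spin 0.0 rows>= 0.8 t 29.65 F [ 0.7 -0.3 -0.8] op 0.0395
```

View pics/w19.png

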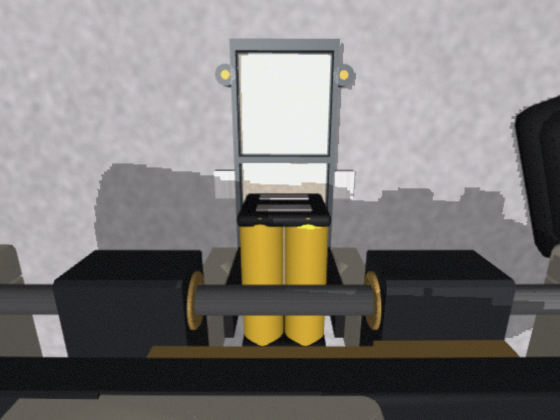

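Emit:
play_rows --pt "0 0 -0.0005 0.02 0" --pt "0 0 -0.0005 0.033 0" --pt "0 0 -0.0005 0.039 0" --pt "0 0 -0.0005 0.0395 0" --pt "0 0 -0.0005 0.0395 0" --pt "50 0 -0.0005 0.0395 0" --pt "60 0 -0.0005 0.0395 0" --pt "60 0 -0.0005 0.0395 0"

```text
clock: 30.5
tool_pos: [0.4537, -0.2566, 0.0857]
orientation: [180.0, -0.1, 0.4]
force: [0.8, 0.3, 1.0]
opening: 0.0515
```

Emit:
play_rows --pt "60 0 0 -0.03 0" --pt "60 0 0 -0.08 0" --pt "60 -0.02 0 -0.12 0" --pt "100 -0.03 0 -0.12 0" --pt "100 -0.03 0 -0.12 0"

```text
clock: 31.0
tool_pos: [0.4226, -0.2567, 0.2064]
orientation: [180.0, -0.2, 0.4]
force: [0.7, -0.0, -0.9]
opening: 0.0633
```

```bash
python3 - <<'E'
from meas import *
C=np.array([.4535,-.256]);A=.5
o=obsline(); s=grab('wrist'); save(s,'pics/w20.png',1); W=cloud(s)
a=np.radians(A);X=(W[...,:2]-C)@np.array([[np.cos(a),-np.sin(a)],[np.sin(a),np.cos(a)]])
m=(abs(X[...,0])<.05)&(abs(X[...,1])<.04)&(W[...,2]>.033)&(W[...,2]<.06)
Q=np.c_[X[m],W[...,2][m]]; print(*rect(Q),np.percentile(Q[:,2],[5,50,95]).round(4))
goal(.5508,.0638,.16,0.4)
E
```

```text
{'clock': 31.0, 'joint_pos': [-8.4607, 7.864, -28.6431, -0.0251, -53.3251, 98.8866], 'tool_pos': [0.4226, -0.2567, 0.2064], 'orientation': [179.994, -0.1689, 0.4109], 'force': [0.7235, -0.0282, -0.8895], 'opening': 0.0633}
[ 1.4 -0.1] [68.7 40. ] 0.1 [0.0381 0.0437 0.0455]
shift [0.1302, -0.3195, 0.0456] spin 0.02 rows>= 7.0 t 31.05 F [ 0.1  0.7 -0.1] op 0.0673
```

View pics/w20.png

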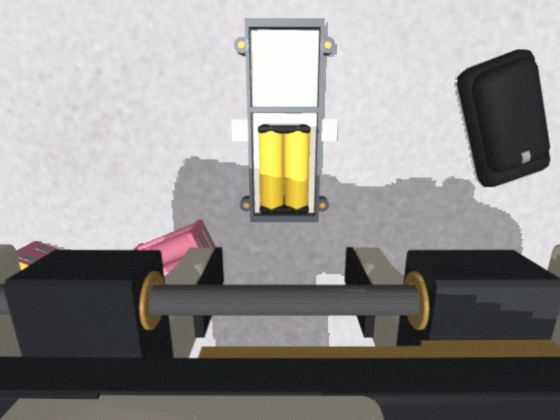

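Emit:
play_rows --pt "100 0.13 -0.32 0.045 0" --pt "100 0.13 -0.32 0.045 0" --pt "100 0.13 -0.32 0.045 0" --pt "100 0.13 -0.32 0.045 0" --pt "100 0.13 -0.32 0.045 0" --pt "100 0.13 -0.32 0.045 0" --pt "100 0.13 -0.32 0.045 0" --pt "100 0.13 -0.32 0.045 0" --pt "100 0.13 -0.32 0.045 0" --pt "100 0.13 -0.32 0.045 0"

```text
clock: 32.05
tool_pos: [0.5503, 0.0639, 0.1588]
orientation: [179.9, 0.1, 0.4]
force: [-0.4, 0.1, 0.2]
opening: 0.0875
```

Emit:
play_rows --pt "100 0 0 0 0" --pt "100 0 0 0 0"

```text
clock: 32.25
tool_pos: [0.5507, 0.0634, 0.1601]
orientation: [-180.0, -0.0, 0.4]
force: [-0.3, 0.1, -0.8]
opening: 0.0876
```

```bash
python3 - <<'E'
from meas import *
obsline(); s=grab('wrist'); save(s,'pics/w21.png',1); W=cloud(s)
P=W[near(W,(.55,.064),.04,.018,.04)]; print(len(P),*rect(P),np.percentile(P[:,2],[5,50,95]))
goal(.5508,.0638,.078,0.4)
E
```

```text
{'clock': 32.25, 'joint_pos': [26.808, 16.3679, -24.5151, 0.0003, -49.1139, 63.5622], 'tool_pos': [0.5507, 0.0634, 0.1601], 'orientation': [-179.9988, -0.0029, 0.3704], 'force': [-0.3136, 0.0879, -0.7668], 'opening': 0.0876}
2824 [551.   63.9] [42.1 35.8] 1.4 [0.02428584 0.02726696 0.02955919]
shift [0.0, -0.0004, 0.0823] spin -0.03 rows>= 1.6 t 32.3 F [-0.5 -0.7  0.5] op 0.0877
```

View pics/w21.png

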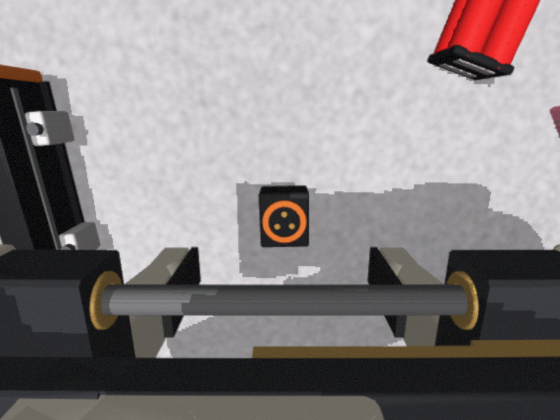

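Emit:
play_rows --pt "100 0 -0.0004 0.04 -0.6" --pt "100 0 -0.0004 0.065 -0.6" --pt "100 0 -0.0004 0.082 -0.6" --pt "100 0 -0.0004 0.082 -0.6" --pt "30 0 -0.0004 0.082 -0.6" --pt "0 0 -0.0004 0.082 -0.6" --pt "0 0 -0.0004 0.082 -0.6" --pt "0 0 -0.0004 0.082 -0.6" --pt "0 0 -0.0004 0.082 -0.6" --pt "0 0 -0.0004 0.082 -0.6"

```text
clock: 33.3
tool_pos: [0.5509, 0.0648, 0.0783]
orientation: [-180.0, -0.0, 1.0]
force: [-0.1, 0.6, 0.7]
opening: 0.045
```

Emit:
play_rows --pt "0 0 0 0 0" --pt "0 0 0 0 0" --pt "0 0 0 0 0"

```text
clock: 33.6
tool_pos: [0.5508, 0.0647, 0.0781]
orientation: [180.0, 0.0, 1.1]
force: [-1.3, -0.0, 1.7]
opening: 0.0357
```

```bash
python3 - <<'E'
from meas import *
obsline(); t=pw(.079,0,np.array([.4535,-.256]),.5); print(t); goal(*t,.15,0.5)
E
```

```text
{'clock': 33.6, 'joint_pos': [26.9297, 22.7152, -28.8605, 0.0067, -38.4351, 64.1167], 'tool_pos': [0.5508, 0.0647, 0.0781], 'orientation': [179.9916, 0.0079, 1.0517], 'force': [-1.3237, -0.0221, 1.7146], 'opening': 0.0357}
[ 0.53249699 -0.2553106 ]
shift [-0.0242, 0.3196, -0.0718] spin 0.55 rows>= 6.6 t 33.6 F [-1.3 -0.   1.7] op 0.0357
```

Emit:
play_rows --pt "0 0 0 -0.04 0" --pt "0 0 0 -0.072 0" --pt "0 -0.024 0.05 -0.072 0.5" --pt "0 -0.024 0.32 -0.072 0.5" --pt "0 -0.024 0.32 -0.072 0.5" --pt "0 -0.024 0.32 -0.072 0.5" --pt "0 -0.024 0.32 -0.072 0.5" --pt "0 -0.024 0.32 -0.072 0.5" --pt "0 -0.024 0.32 -0.072 0.5" --pt "0 -0.024 0.32 -0.072 0.5"

```text
clock: 34.6
tool_pos: [0.5321, -0.2588, 0.1494]
orientation: [180.0, 0.0, 0.3]
force: [0.3, -0.3, -0.6]
opening: 0.0354
```

Emit:
play_rows --pt "0 0 0 0 0" --pt "0 0 0 0 0" --pt "0 0 0 0 0"

```text
clock: 34.9
tool_pos: [0.5329, -0.2547, 0.1501]
orientation: [-180.0, -0.0, 0.6]
force: [0.1, -0.6, -1.0]
opening: 0.0357
```

```bash
python3 - <<'E'
from meas import *
obsline(); t=pw(.079,0,np.array([.4535,-.256]),.5); goal(*t,.0835,0.5); s=grab('wrist'); save(s,'pics/w22.png',1)
E
```

```text
{'clock': 34.9, 'joint_pos': [-6.5967, 20.0554, -20.4895, -0.0076, -49.4532, 97.227], 'tool_pos': [0.5329, -0.2547, 0.1501], 'orientation': [-179.9945, -0.0025, 0.6254], 'force': [0.1411, -0.5694, -0.999], 'opening': 0.0357}
shift [-0.0004, 0.0006, 0.0666] spin 0.13 rows>= 1.3 t 34.9 F [ 0.1 -0.6 -1. ] op 0.0357
```

View pics/w22.png

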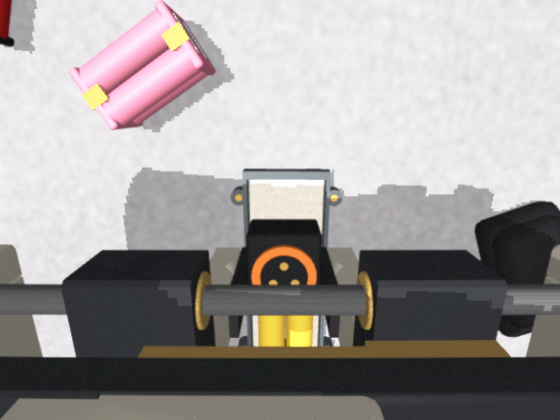

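Emit:
play_rows --pt "0 0 0.0005 0.03 0" --pt "0 0 0.0005 0.05 0" --pt "0 0 0.0005 0.062 0" --pt "0 0 0.0005 0.0665 0" --pt "0 0 0.0005 0.067 0" --pt "0 0 0.0005 0.067 0" --pt "50 0 0.0005 0.067 0" --pt "60 0 0.0005 0.067 0" --pt "60 0 0.0005 0.067 0"

```text
clock: 35.85
tool_pos: [0.533, -0.2563, 0.0837]
orientation: [180.0, -0.1, 0.5]
force: [-1.1, 0.2, -1.0]
opening: 0.051
```

Emit:
play_rows --pt "60 0 0 -0.03 0" --pt "60 0 0 -0.07 0" --pt "60 -0.04 0 -0.12 0" --pt "60 -0.06 0 -0.14 0" --pt "60 -0.06 0 -0.14 0" --pt "60 -0.06 0 -0.14 0"

```text
clock: 36.45
tool_pos: [0.4727, -0.2569, 0.2246]
orientation: [180.0, -0.2, 0.5]
force: [-0.4, -0.0, -0.1]
opening: 0.0528
```

```bash
python3 - <<'E'
from meas import *
C=np.array([.4535,-.256]);A=.5
o=obsline(); s=grab('wrist'); save(s,'pics/w23.png',1); W=cloud(s)
a=np.radians(A);X=(W[...,:2]-C)@np.array([[np.cos(a),-np.sin(a)],[np.sin(a),np.cos(a)]])
for nm,lo,hi,z0,z1 in [('yellow',-.045,.0445,.033,.06),('port',.05,.108,.018,.06)]:
    m=(X[...,0]>lo)&(X[...,0]<hi)&(abs(X[...,1])<.027)&(W[...,2]>z0)&(W[...,2]<z1)
    Q=np.c_[X[m],W[...,2][m]]; print(nm,len(Q),*rect(Q),np.percentile(Q[:,2],[5,50,95]).round(4))
s=grab('top'); save(s,'pics/top1.png',1.4); W=cloud(s)
a=np.radians(PA);X=(W[...,:2]-PC)@np.array([[np.cos(a),-np.sin(a)],[np.sin(a),np.cos(a)]])
m=(abs(X[...,0])<.05)&(abs(X[...,1])<.024)&(W[...,2]>.011); Q=np.c_[X[m],W[...,2][m]]; print('board',*rect(Q))
for n,c in [('red',(.685,-.065))]: print(n,*rect(W[near(W,c,.05,.03,.05)]))
E
```

```text
{'clock': 36.45, 'joint_pos': [-7.6385, 10.8147, -22.213, -0.0044, -56.7782, 98.1657], 'tool_pos': [0.4727, -0.2569, 0.2246], 'orientation': [179.9761, -0.1926, 0.5248], 'force': [-0.3826, -0.0277, -0.0985], 'opening': 0.0528}
yellow 3404 [ 1.4 -0.2] [69.7 39.8] 0.1 [0.0383 0.0438 0.0455]
port 2150 [80.3 -0.3] [41.5 35.8] 0.6 [0.0287 0.0313 0.0336]
board [7.7 1.5] [74.6 38.5] -0.0
red [712.3 -71.7] [38.5 21.7] 83.7
```

View pics/w23.png

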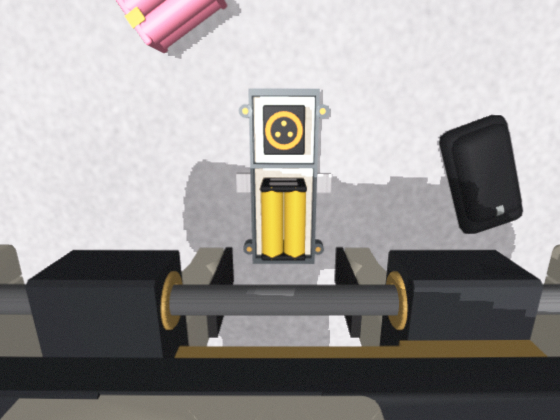

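View pics/top1.png

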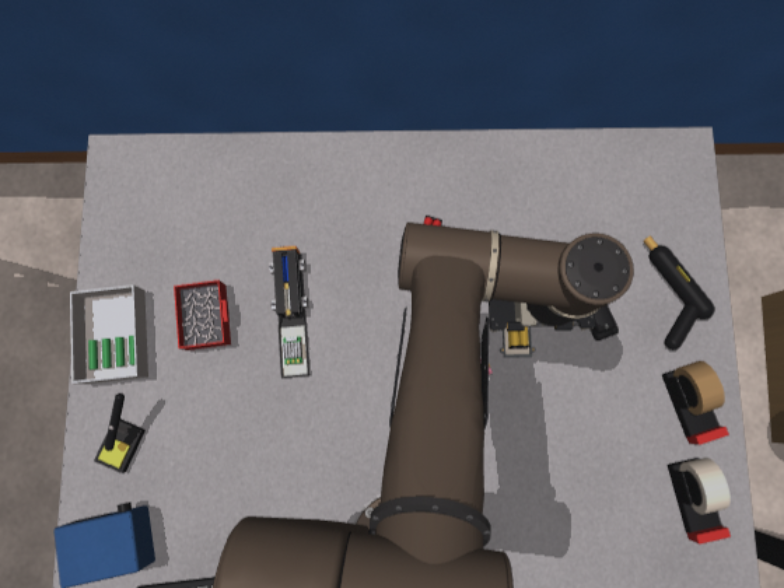

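```bash
python3 - <<'E'
from meas import *
s=grab('scene'); save(s,'pics/scene1.png',1.4); W=cloud(s)
P=W[near(W,(.685,-.065),.05,.03,.05)]; print('red',len(P),*rect(P))
obsline()
E
```

```text
red 226 [687.2 -60.6] [69.3 43.7] -18.7
{'clock': 36.6, 'joint_pos': [-7.6154, 11.0781, -22.2304, -0.0113, -56.7708, 98.1659], 'tool_pos': [0.4727, -0.2567, 0.2221], 'orientation': [-179.9794, 0.0772, 0.5443], 'force': [-0.4119, 0.4055, 0.1969], 'opening': 0.0523}
```

View pics/scene1.png

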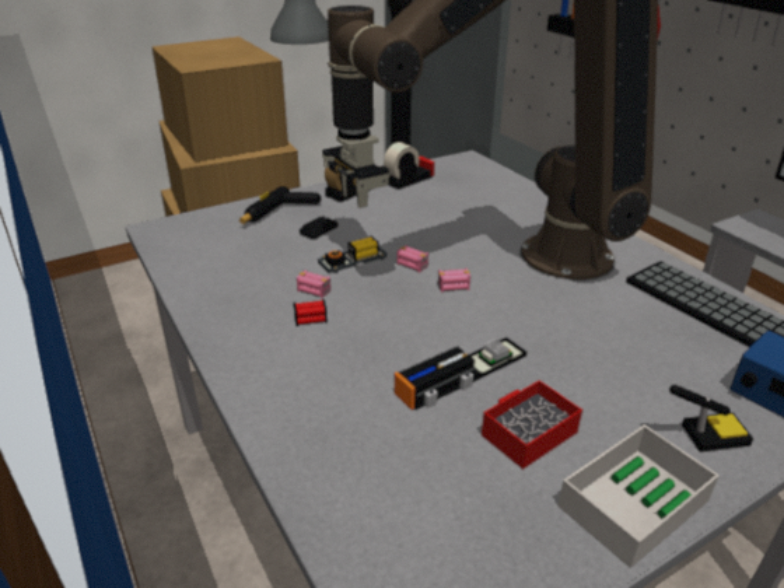

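```bash
python3 -c "
from h import *
print(close_job())"
```

```text
the job is handed in; nothing more can be done
None
```

Both packs are made up and the job is handed in, at about 36.6 s on the robot's clock (limit 136 s).

**Long pack:**
- I slid the blue block under the cover first, then pushed it on with the white block in 1 mm steps.
- The push met about 5 N while sliding. It rose sharply to about 30 N along the push at the stop, with the fingers at x ≈ 66.4 mm, where home was expected.
- The white block's rear measures about 76 mm, and the joint with the blue block sits at about 146 mm.
- The board lies flat and lengthwise in the bay, about 1.4 mm off centre and within 0.1° of straight.

**Short shell:**
- The yellow block is on the floor of the long pocket, about 1.4 mm off centre and 0.1° out.
- The charge port is in the small pocket at x ≈ 80.3 mm (centre is 79 mm), 0.6° out.

**Left alone:** The red block measures the same as at the start. The bin, mouse and pink blocks look untouched in the last pictures, but I did not measure them.

**Disagreements:** Two last readings from the top camera were off. The board read 75 mm long, probably because the window took in part of the rims; the close wrist view gave 59.7 mm. The red block was partly hidden by the arm, and the scene camera confirmed its position. Everything else agreed, and the gripper was well clear of both packs when I handed in.

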